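Screen the tumbled boluses and put the whole ones on the balance

ROBOT

A 6-joint arm with a two-finger parallel gripper is mounted at the origin on the work surface. World frame = base frame: x ahead of the robot, y to its left, z up, the work surface at z = 0. Lengths are in m, angles in rad, forces in N, time in s.
With the tool pointing down it reaches from about 0.375 to 0.9 m from the base axis. Payload 3.1 kg.
Tool frame: the origin (TCP) lies midway between the tips of the shut fingers; the grasp point (between the pads) lies manip.hold_point_z behind it (manip.hold_point_z is the distance from the TCP to the grasp point, in m); z points along the fingers, y is the direction in which the jaws open and shut (so a half turn about z gives the same grasp; the last joint's range is limited). The gripper opens to 85 mm and grips with 20 to 120 N. Pads are 22 mm wide; open, the fingers measure 114 mm over their backs; the gripper's body (76 mm by 85 mm) begins 54 mm behind the grasp point. The pads swing forward as they close: fully open they stand 13 mm farther back than shut.
Start: joints at [1.065, 0.527, 1.433, -0, 1.181, -0.178], TCP at [0.201, 0.592, 0.231] pointing down, gripper open.
Joint ranges: [-3.08, 3.08], [-0.75, 2.2], [0.22, 2.44], [-1.43, 4.57], [0, 2.65], [-2.85, 2.85]. Speed limits (rad/s): [2.79, 2.79, 3.14, 3.14, 3.14, 3.14].

INTERFACE

Orientations are given as a unit quaternion [x, y, z, w].
In Python, from station import manip, snapshot, workorder, models gives the robot as it stands.
- The arm moves only by the tool jog_arm, never from a script. Its argument "commands" is a list of rows, each a list of 5 numbers: the opening in per cent of the stroke, from 0 (shut) to 100 (fully open), then the shift along the world's x, y, z in cm, then the turn about the world's z in rad. A call has 1 to 8 rows; each row shifts and turns the pose as measured when the row begins; what a row does not reach is not made up. A row lasts 1/12 s, in which the tool goes at most 41.7 mm and 7.16 degrees, less where a joint would pass 70% of its speed; a pose out of reach is approached as far as the arm can. A call with a gripper value outside its range is refused whole. The fingers move at their own pace and stop on an object; "squeeze" is the grip in N (left out, the last holds). Time passes only in rows, so rows that do not move let the fingers close. It gives the time, the measured TCP pose, the force and the opening at its end, in the units of the state.
- manip.sense(): the state, without advancing time (a new reading comes with each control period).
- snapshot(name): name is "side" or "top"; returns a dict with "image" (384x512x3 uint8, red, green, blue), "intrinsics" (3x3 intrinsics, pixels), "D" ([k1, k2, p1, p2, k3] as OpenCV has them; the pictures are not rectified), "extrinsics" (4x4, takes a point from camera to world coordinates). Camera axes: x right, y down, z forward; pixel columns grow to the right and rows downward; lengths in m; the calibration is good to about 2 mm. A picture is of the moment at which its call begins. There is no depth.
- workorder.sign_off(): hands the job in, once; it reports no verdict.
Trained networks look in a picture, given as the dict that the camera call returned (one of the last four; its "shot" number tells which), for a name from the list of things; names that differ only in an ending like _2 or _b are one class to them, and where a whole thing is asked for, a point or a joint stands for the part that bears it (a point fixed in the world has none). Each returns a list of dicts, best first, with "score" (0 to 1); they miss things now and then, are a little off and sometimes report something else, mostly with a low value. They report only what shows in the picture. A call takes as long as a camera call. They do not tell look-alikes from the thing itself.
- models.find_in(picture, name): "centre" ([x, y, z] in m, in world coordinates, good to about 4 mm: the middle of the surface that is visible of it).
- models.pinpoint(picture, name): "centre" ([x, y, z] in m, in world coordinates, good to about 4 mm: a listed point, or the origin of a listed thing).
The state is a dict: "t": time; "q": joint angles; "qd": joint speeds; "tau": joint torques, N m; "tcp_pos": TCP position; "tool_rot": TCP orientation; "force": force on the tool from outside, world axes, zero at the start; "ft_torque": the same for the moment, N m; "finger_gap": opening from 0.0 (shut) to 1.0 (fully open).
Only numpy, scipy, OpenCV 4.12 (cv2) and the standard library are available. Lean on these libraries where they do the work, as an engineer would, in place of code of your own. Each camera call takes 0.05 s, during which the arm holds its last target. There are 200 camera calls.

TASK

Pick up the discharge tray by its black handle, hold it low over the bar screen and tip it so that the broken pieces drop through the bars into the fines pan and the two whole boluses slide out, slowly and without dropping, and stay on the bars; then stand the empty tray back on its mat. Pick the two whole boluses off the screen and lay them in the balance's weighing pan, both down on its floor and within its rim. Never let a bolus shoot out or fall, and leave the other things on the bench alone.

Things in the scene. Friction and masses are not known exactly. Their poses are not given: they have to be found in the camera images.
- tray: stainless tray, loose, 0.36 kg empty, on its mat. Origin: centre of its underside. 138 mm along x (-70 to +68), 200 mm along y; floor and sheet 3 mm thick; side and back walls 38 mm high (sides 20 mm over the front 40 mm). No wall at its -x end: that is the pouring lip. Tip it by raising the handle end, so that the gripper leans over the tray
- tray_grip (a point): middle of the tray's black upright handle plate, behind the back wall (tray x = +83 mm), 70 mm above the underside; axes as the tray's. Plate 14 mm thick along x, 70 mm wide along y, from 40 to 90 mm above the underside; pinch its broad faces from above (a bracket joins it to the tray below 47 mm)
- tray_lip (a point): middle of the pouring lip, on the floor's top face; axes as the tray's. The tray is polished: by hidden friction its contents begin to slide at a slope somewhere between 13 and 25 degrees
- mat: black rubber mat, fixed, 200 x 220 x 3 mm, the tray's place. Origin at the centre of its underside; it starts under the tray, to the left or the right of the screen
- bolus1: whole bolus: yellow caplet-shaped tablet 90 mm long (x), 42 mm wide (y), 34 mm thick (z), ends rounded to a half circle of 21 mm radius seen along z, about 0.15 kg (0.10 to 0.20). Origin at its centre. Starts flat in the tray; on the screen it may lie any way round, on its flat or its edge, or leaning
- bolus2: whole bolus: yellow caplet-shaped tablet 90 mm long (x), 42 mm wide (y), 34 mm thick (z), ends rounded to a half circle of 21 mm radius seen along z, about 0.15 kg (0.10 to 0.20). Origin at its centre. Starts flat in the tray; on the screen it may lie any way round, on its flat or its edge, or leaning
- piece1: broken piece of a bolus: yellow lump about 25 x 22 x 19 mm, 15 g, origin at its centre. Starts in the tray; passes between the bars
- piece2: broken piece of a bolus: yellow lump about 25 x 22 x 19 mm, 15 g, origin at its centre. Starts in the tray; passes between the bars
- piece3: broken piece of a bolus: yellow lump about 25 x 22 x 19 mm, 15 g, origin at its centre. Starts in the tray; passes between the bars
- screen: bar screen, fixed: open-topped steel box 254 mm (x) by 248 mm (y), 95 mm tall, sheet 4 mm, with a blue fines pan in its bottom, the pan's floor 65 mm below the bar tops. Origin: centre of the underside
- screen_bars (a point): centre of the screen, level with the bar tops, 85 mm above the bench; axes as the screen's. Six fixed round bars 6 mm thick run along y at 36 mm pitch (30 mm clear gaps); the rim stands 10 mm above them all round; inside 246 mm (x) by 240 mm (y)
- balance: bench balance, fixed, 250 mm (x) by 200 mm (y), 63 mm tall, keys and display at its -x end, on the other side of the screen from the tray's mat. Origin at the centre of its underside
- balance_pan (a point): centre of the floor of the balance's weighing pan, 80 mm above the bench; the pan is rigid, a steel dish 130 mm (x) by 170 mm (y) inside with a rim 10 mm high and 3 mm thick; axes as the balance's
- amber_bottle: bystander, to be left alone: amber glass bottle, 68 mm wide, 140 mm tall, standing
- beaker: bystander, to be left alone: glass beaker, 76 mm wide, 100 mm tall, standing
- jar: bystander, to be left alone: white jar with a blue cap, 72 mm wide, 85 mm tall, standing
- check_weight: bystander, to be left alone: brass check weight with a knob, 40 mm wide, 66 mm tall, standing
- dust_brush: bystander, to be left alone: dusting brush 200 mm long, lying
- caliper: bystander, to be left alone: caliper 200 mm long, lying
Not all that is in view belongs to the job. Leave any pink look-alike of the bolus2 alone. What is shaped like the bolus1 but purple is not meant.

How it is judged:
On the way, in this order (a step that is already met when the one before it is completed fails the run):
1. the tray is tilted with its pouring lip over the screen (angle between tray's own z axis and vertical above 0.15 rad and x of tray_lip in the frame of screen_bars between -0.13 and 0.13 m and y of tray_lip in the frame of screen_bars between -0.12 and 0.12 m and z of tray_lip in the frame of screen_bars between 0 and 0.12 m), for 0.1 s.
2. both whole boluses are out of the tray and lie on the screen's bars (x of bolus1 in the frame of screen_bars between -0.123 and 0.123 m and y of bolus1 in the frame of screen_bars between -0.12 and 0.12 m and z of bolus1 in the frame of screen_bars between 0.005 and 0.075 m and contact force between each of bolus1, bolus2 and tray below 0.05 N and x of bolus2 in the frame of screen_bars between -0.123 and 0.123 m and y of bolus2 in the frame of screen_bars between -0.12 and 0.12 m and z of bolus2 in the frame of screen_bars between 0.005 and 0.075 m), for 0.3 s.
At the end, for the whole second after the job is handed in: Both boluses lie at rest on the weighing pan's floor within its rim (long axis level within 0.08 rad, centres 10 to 26 mm above it); all three pieces are inside the screen, centres 20 mm or more below the bar tops; the tray stands upright, at rest, on its mat, centre within 50 mm of the mat's (x of bolus1 in the frame of balance_pan between -0.05 and 0.05 m and y of bolus1 in the frame of balance_pan between -0.07 and 0.07 m and z of bolus1 in the frame of balance_pan between 0.01 and 0.026 m and angle between bolus1's own x axis and vertical between 1.49 and 1.65 rad and x of bolus2 in the frame of balance_pan between -0.05 and 0.05 m and y of bolus2 in the frame of balance_pan between -0.07 and 0.07 m and z of bolus2 in the frame of balance_pan between 0.01 and 0.026 m and angle between bolus2's own x axis and vertical between 1.49 and 1.65 rad and linear speed of each of bolus1, bolus2, tray below 0.02 m/s and x of piece1 in the frame of screen_bars between -0.123 and 0.123 m and y of piece1 in the frame of screen_bars between -0.12 and 0.12 m and z of piece1 in the frame of screen_bars between -0.07 and -0.02 m and x of piece2 in the frame of screen_bars between -0.123 and 0.123 m and y of piece2 in the frame of screen_bars between -0.12 and 0.12 m and z of piece2 in the frame of screen_bars between -0.07 and -0.02 m and x of piece3 in the frame of screen_bars between -0.123 and 0.123 m and y of piece3 in the frame of screen_bars between -0.12 and 0.12 m and z of piece3 in the frame of screen_bars between -0.07 and -0.02 m and angle between tray's own z axis and vertical below 0.08 rad and height (world z) of tray below 0.008 m and horizontal distance between tray and mat below 0.05 m); the robot touches nothing.
It fails at once if a whole bolus falls hard (moves faster than 1.0 m/s, as after a drop of 5 cm) (linear speed of any of bolus1, bolus2 above 1 m/s).
It fails at once if a bystander on the bench is shifted by more than 30 mm (distance of any of amber_bottle, beaker, jar, check_weight, dust_brush, caliper from where it was at the start of the episode above 0.03 m).
It also fails if it takes over 72 s, if anything falls off the work surface, if the arm or the gripper's body presses on something with over 40 N, if the wrist force passes 120 N, or if a joint passes its speed limit or range.

## Working session

There is one attempt and no reset: what is moved stays moved. The work goes in short steps, Python scripts to look and compute and a tool call to move; the robot and the scene stay as the last step left them, time stands still between calls to the robot, and variables do not carry over. Pictures are saved under pics/ and viewed, about 8 in all and at most 12, crops included, and the job is handed in when it is done.

Besides the shell and the picture viewer there is one more tool, called as name(argument=value, ...) on one line, values as JSON. jog_arm: Moves the arm, as the interface text tells. Its arguments: {"type":"object","properties":{"commands":{"type":"array","items":{"type":"array","items":{"type":"number"}}},"squeeze":{"type":"number"}},"required":["commands"]}

```bash
mkdir -p pics; ls
cat > h.py <<'E'
import numpy as np, cv2
from station import manip, snapshot, workorder, models
def shot(n,f=None):
    s=snapshot(n)
    if f: cv2.imwrite('pics/'+f,s['image'][:,:,::-1])
    return s
def px(s,P):
    T=np.linalg.inv(s['extrinsics']);P=np.atleast_2d(P).astype(float)
    return cv2.projectPoints(P,cv2.Rodrigues(T[:3,:3])[0],T[:3,3],s['intrinsics'],np.array(s['D'],float))[0][:,0]
def ray(s,uv,z):
    u=cv2.undistortPoints(np.array(uv,float).reshape(-1,1,2),s['intrinsics'],np.array(s['D'],float))[:,0]
    E=s['extrinsics'];d=np.c_[u,np.ones(len(u))]@E[:3,:3].T;o=E[:3,3]
    return o+d*((z-o[2])/d[:,2])[:,None]
def st():
    s=manip.sense();print({k:np.round(s[k],3).tolist() for k in ['t','q','tcp_pos','tool_rot','force','ft_torque','finger_gap']})
E
python3 - <<'E'
from h import *
np.set_printoptions(precision=3,suppress=True)
print([a for a in dir(manip) if a[0]!='_'], manip.hold_point_z)
st()
S={n:shot(n,n+'0.png') for n in('top','side')}
for n,s in S.items():
    print(n,s['extrinsics'][:3,3],s['extrinsics'][:3,2])
    for k in ['tray','tray_grip','tray_lip','mat','bolus1','piece1','screen','screen_bars','balance','balance_pan']:
        print(k,[(np.round(d['centre'],3).tolist(),round(d['score'],2)) for d in models.pinpoint(s,k)[:5]])
a=np.vstack([S['top']['image']]);b=S['side']['image']
E
```

```text
pics
['PlanningError', 'hold_point_z', 'sense'] 0.0187
{'t': 0.0, 'q': [1.064, 0.528, 1.434, -0.0, 1.181, -0.178], 'tcp_pos': [0.201, 0.591, 0.23], 'tool_rot': [0.163, 0.987, -0.001, -0.0], 'force': [-0.178, 0.711, 0.045], 'ft_torque': [0.047, 0.018, 0.055], 'finger_gap': 0.998}
top [ 0.422 -0.031  1.609] [ 0.068 -0.    -0.998]
tray [([0.502, -0.377, 0.003], 0.84)]
tray_grip [([0.585, -0.394, 0.072], 0.81)]
tray_lip [([0.437, -0.369, 0.003], 0.74)]
mat [([0.534, 0.37, 0.077], 0.63)]
bolus1 [([0.395, -0.63, 0.016], 0.73), ([0.486, -0.436, 0.025], 0.7), ([0.292, -0.481, 0.014], 0.64), ([0.684, -0.383, 0.014], 0.63), ([0.503, -0.319, 0.024], 0.5)]
piece1 [([0.534, -0.37, 0.008], 0.59), ([0.715, -0.245, 0.0], 0.58), ([0.509, -0.366, 0.016], 0.38)]
screen [([0.715, -0.244, -0.002], 0.73), ([0.529, 0.008, -0.0], 0.69), ([0.487, -0.436, 0.029], 0.2)]
screen_bars [([0.528, 0.01, 0.087], 0.85)]
balance [([0.504, 0.371, -0.002], 0.97)]
balance_pan [([0.772, -0.009, 0.002], 0.75), ([0.532, 0.369, 0.078], 0.59)]
side [0.039 1.594 1.008] [ 0.252 -0.84  -0.48 ]
tray [([0.503, -0.377, 0.001], 0.67)]
tray_grip [([0.528, 0.012, 0.002], 0.61), ([0.589, -0.388, 0.07], 0.57)]
tray_lip [([0.44, -0.363, 0.01], 0.81)]
mat [([0.501, -0.378, -0.002], 0.51)]
bolus1 [([0.692, -0.379, 0.016], 0.72), ([0.508, -0.319, 0.021], 0.54), ([0.489, -0.436, 0.026], 0.51)]
piece1 [([0.528, 0.01, 0.085], 0.16)]
screen [([0.526, 0.013, 0.003], 0.61), ([0.436, -0.366, 0.01], 0.34)]
screen_bars [([0.528, 0.011, 0.084], 0.77)]
balance [([0.5, 0.375, -0.001], 0.75), ([0.435, -0.364, 0.011], 0.45)]
balance_pan [([0.535, 0.368, 0.075], 0.65)]
```

View pics/top0.png

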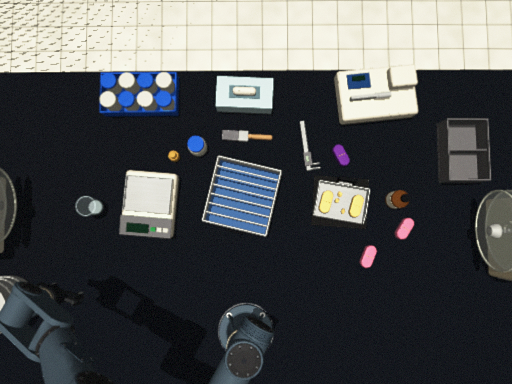

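View pics/side0.png

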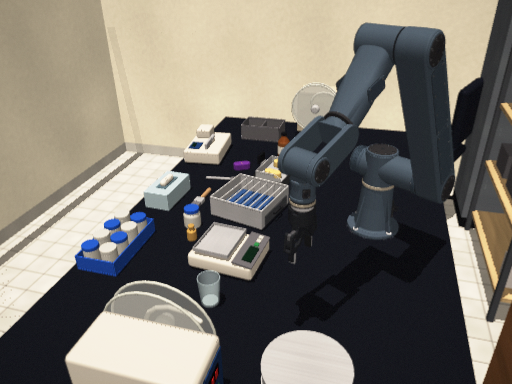

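The top view shows the tray at about pixel (341,200), handle toward +x, and the screen at (242,196). The balance is at (150,203). The look-alikes are at (341,155) in purple and at (405,228) and (369,256) in pink. The side view agrees on where the screen, balance and tray stand.

The rows cannot tilt the tool. I will therefore pinch the handle plate across its 70 mm width, so the tray can pivot about the pads.

jog_arm(commands=[[100,3,-2.5,0,0.08],[100,3,-2.5,0,0.08],[100,3,-2.5,0,0],[100,3,-2.5,0,0],[100,3,-2.5,0,0],[100,3,-2.5,0,0],[100,3,-2.5,0,0],[100,3,-2.5,0,0]], squeeze=120)

```text
t: 1.77
tcp_pos: [0.4419, 0.3895, 0.2322]
tool_rot: [0.071, 0.997, 0.003, -0.0]
force: [-0.1, 1.7, 0.3]
finger_gap: 1.002
```

jog_arm(commands=[[100,0.8,-3.9,0,0],[100,0.8,-3.9,0,0],[100,0.8,-3.9,0,0],[100,0.8,-3.9,0,0],[100,0.8,-3.9,0,0],[100,0.8,-3.9,0,0],[100,0.8,-3.9,0,0],[100,0.8,-3.9,0,0]])

```text
t: 2.43
tcp_pos: [0.5158, 0.0652, 0.2338]
tool_rot: [0.071, 0.997, 0.005, 0.006]
force: [1.3, 0.3, -0.6]
finger_gap: 0.998
```

jog_arm(commands=[[100,0.8,-3.9,0,0],[100,0.8,-3.9,0,0],[100,0.8,-3.9,0,0],[100,0.8,-3.9,0,0],[100,0.8,-3.9,0,0],[100,0.8,-3.9,0,0],[100,0.8,-3.9,0,0],[100,0.8,-3.9,0,0]])

```text
t: 3.1
tcp_pos: [0.5802, -0.262, 0.2356]
tool_rot: [0.072, 0.997, 0.005, 0.008]
force: [0.8, 0.3, -0.1]
finger_gap: 1.003
```

jog_arm(commands=[[100,0.2,-3.3,-2,-0.02],[100,0.2,-3.3,-3,0],[100,0.1,-3.3,-3,0],[100,0.1,-3.0,-3,0],[100,0,0,-1,0],[100,0,0,0,0]])

```text
t: 3.6
tcp_pos: [0.5876, -0.4012, 0.1207]
tool_rot: [0.088, 0.996, -0.0, 0.015]
force: [-0.7, 1.1, -0.3]
finger_gap: 1.003
```

Run:
```python
from h import *
st()
t=shot('top');s=shot('side')
for x in (t,s):
  for k in ('tray_grip','tray','tray_lip','screen_bars'):
    print(k,[(np.round(d['centre'],3).tolist(),round(d['score'],2)) for d in models.pinpoint(x,k)[:3]])
def crop(s,P,r=45):
    u=px(s,P)[0].astype(int); c=s['image'][u[1]-r:u[1]+r,u[0]-r:u[0]+r,::-1]
    return cv2.resize(c,(400,400),interpolation=cv2.INTER_CUBIC)
cv2.imwrite('pics/g1.png',np.hstack([crop(t,[.55,-.385,.05]),crop(s,[.55,-.385,.05])]))
```

```text
{'t': 3.6, 'q': [-0.763, 0.755, 1.305, 0.021, 1.058, -2.168], 'tcp_pos': [0.588, -0.401, 0.121], 'tool_rot': [0.088, 0.996, -0.0, 0.015], 'force': [-0.686, 1.119, -0.266], 'ft_torque': [0.036, -0.006, -0.01], 'finger_gap': 1.003}
tray_grip [([0.584, -0.395, 0.074], 0.57)]
tray [([0.503, -0.379, 0.007], 0.72)]
tray_lip []
screen_bars [([0.526, 0.011, 0.084], 0.75), ([0.586, -0.394, 0.076], 0.45)]
tray_grip [([0.585, -0.39, 0.071], 0.7)]
tray [([0.506, -0.378, -0.001], 0.64), ([0.533, 0.368, 0.078], 0.31)]
tray_lip [([0.435, -0.366, 0.011], 0.82)]
screen_bars [([0.538, 0.367, 0.077], 0.72), ([0.528, 0.009, -0.001], 0.62), ([0.526, 0.008, 0.087], 0.56)]
```

View pics/g1.png

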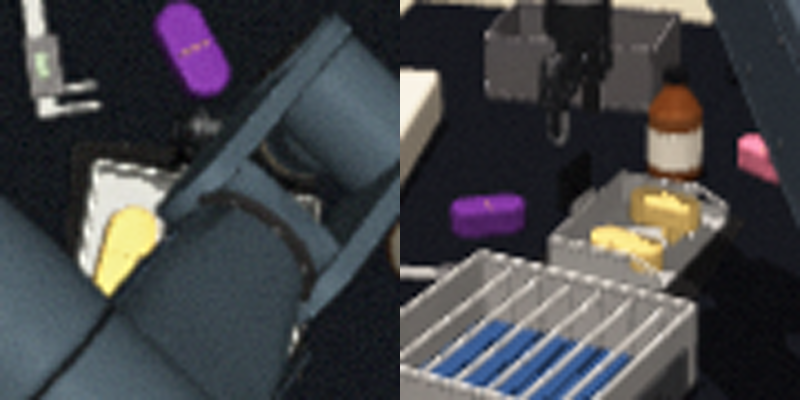

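The crops show the open fingers above the black handle plate, which sits at about (575,185) in the right crop. The networks put the grip point at (0.585,-0.392,0.072) from both views. I will shift 9 mm in y and go down.

jog_arm(commands=[[100,-0.2,0.9,0,0.01],[100,0,0,-1.5,0],[100,0,0,-2,0],[100,0,0,-2,0],[100,0,0,-1.2,0],[100,0,0,-0.5,0],[100,0,0,0,0]])

```text
t: 4.68
tcp_pos: [0.5896, -0.3871, 0.0562]
tool_rot: [0.078, 0.997, -0.004, 0.02]
force: [-0.8, -0.6, -0.1]
finger_gap: 1.0
```

jog_arm(commands=[[100,-0.3,-0.4,-0.6,0],[100,0,0,-0.2,0],[100,0,0,0,0],[70,0,0,0,0],[70,0,0,0,0],[70,0,0,0,0],[70,0,0,0,0],[70,0,0,0,0]], squeeze=20)

```text
t: 5.35
tcp_pos: [0.5877, -0.393, 0.0504]
tool_rot: [0.078, 0.997, -0.006, 0.022]
force: [0.8, -0.8, -2.9]
finger_gap: 0.817
```

```bash
python3 -c "
from h import *
st()"
```

```text
{'t': 5.35, 'q': [-0.755, 0.834, 1.366, 0.025, 0.9, -2.185], 'tcp_pos': [0.588, -0.393, 0.05], 'tool_rot': [0.078, 0.997, -0.006, 0.022], 'force': [0.8, -0.828, -2.899], 'ft_torque': [0.013, -0.102, 0.045], 'finger_gap': 0.817}
```

jog_arm(commands=[[50,0,0,0.3,0],[50,0,0,0.4,0],[50,0,0,0.4,0],[50,0,0,0.4,0],[50,0,0,0.2,0],[50,0,0,0,0]])

```text
t: 5.85
tcp_pos: [0.5856, -0.3902, 0.0652]
tool_rot: [0.078, 0.997, -0.003, 0.02]
force: [-0.4, 1.2, -7.2]
finger_gap: 0.814
```

Run:
```python
from h import *
st()
t=shot('top');s=shot('side')
for x in (t,s):
  for k in ('tray_grip','tray','tray_lip','bolus1'):
    print(k,[(np.round(d['centre'],3).tolist(),round(d['score'],2)) for d in models.pinpoint(x,k)[:3]])
c=s['image'][110:230,220:330,::-1]
cv2.imwrite('pics/g2.png',cv2.resize(c,None,fx=5,fy=5,interpolation=cv2.INTER_CUBIC))
```

```text
{'t': 5.85, 'q': [-0.755, 0.812, 1.365, 0.025, 0.931, -2.183], 'tcp_pos': [0.586, -0.39, 0.065], 'tool_rot': [0.078, 0.997, -0.003, 0.02], 'force': [-0.438, 1.184, -7.156], 'ft_torque': [-0.063, -0.349, 0.001], 'finger_gap': 0.814}
tray_grip []
tray []
tray_lip []
bolus1 [([0.291, -0.482, 0.011], 0.81), ([0.688, -0.385, 0.015], 0.69), ([0.395, -0.63, 0.018], 0.56)]
tray_grip [([0.587, -0.389, 0.082], 0.63)]
tray [([0.513, -0.378, 0.008], 0.97)]
tray_lip [([0.442, -0.365, 0.013], 0.72)]
bolus1 [([0.51, -0.316, 0.027], 0.57), ([0.691, -0.381, 0.016], 0.49), ([0.492, -0.435, 0.028], 0.41)]
```

View pics/g2.png

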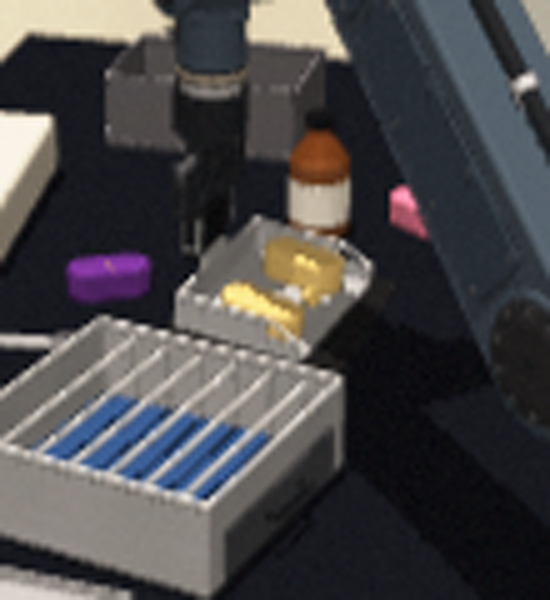

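The crop shows the tray hanging from the gripper with the boluses and pieces still inside. The wrist carries 7 N, which is the whole weight, and the tray is only slightly tipped. A 20 N grip therefore just about holds the pivot, so I will stiffen it for carrying. I will also measure the screen's yaw.

jog_arm(commands=[[50,0,0,0,0],[50,0,0,0.3,0],[50,0,0,1,0],[50,0,0,2,0],[50,0,0,2.5,0],[50,0,0,2.5,0],[50,0,0,2,0],[50,0,0,0.5,0]], squeeze=120)

```text
t: 7.02
tcp_pos: [0.581, -0.3871, 0.174]
tool_rot: [0.078, 0.997, 0.001, 0.014]
force: [1.6, 0.5, -5.5]
finger_gap: 0.803
```

Run:
```python
from h import *
st()
t=shot('top');s=shot('side')
for x in (t,s):
  for k in ('tray_grip','tray','tray_lip'):
    print(k,[(np.round(d['centre'],3).tolist(),round(d['score'],2)) for d in models.pinpoint(x,k)[:3]])
# screen yaw/centre fit from first top picture: align rim outline to bright edges
im=cv2.imread('pics/top0.png');g=cv2.cvtColor(im,cv2.COLOR_BGR2GRAY).astype(float)
from scipy.optimize import minimize
def pts(cx,cy,a,hx,hy,z):
    u=np.linspace(-1,1,60);c,s_=np.cos(a),np.sin(a)
    P=np.r_[np.c_[u*hx,0*u+hy],np.c_[u*hx,0*u-hy],np.c_[0*u+hx,u*hy],np.c_[0*u-hx,u*hy]]
    return np.c_[cx+c*P[:,0]-s_*P[:,1],cy+s_*P[:,0]+c*P[:,1],0*P[:,0]+z]
gs=cv2.GaussianBlur(g,(0,0),1.2)
def fit(x0,hx,hy,z):
    f=lambda v:-cv2.remap(gs.astype(np.float32),*[px(t,pts(*v,hx,hy,z))[:,i].astype(np.float32).reshape(1,-1) for i in(0,1)],cv2.INTER_LINEAR).mean()
    best=min((minimize(f,[x0[0]+dx,x0[1]+dy,x0[2]+da],method='Nelder-Mead',options=dict(initial_simplex=[[x0[0]+dx,x0[1]+dy,x0[2]+da],[x0[0]+dx+.006,x0[1]+dy,x0[2]+da],[x0[0]+dx,x0[1]+dy+.006,x0[2]+da],[x0[0]+dx,x0[1]+dy,x0[2]+da+.05]])) for dx in(-.004,.004) for dy in(-.004,.004) for da in(-.04,.04)),key=lambda r:r.fun)
    return best.x.round(4),round(best.fun,1)
print('screen',fit([.528,.011,-.21],.125,.122,.095))
print('pan',fit([.533,.369,-.03],.0665,.0865,.090))
```

```text
{'t': 7.017, 'q': [-0.756, 0.678, 1.305, 0.021, 1.137, -2.178], 'tcp_pos': [0.581, -0.387, 0.174], 'tool_rot': [0.078, 0.997, 0.001, 0.014], 'force': [1.557, 0.516, -5.464], 'ft_torque': [-0.168, -0.458, 0.048], 'finger_gap': 0.803}
tray_grip [([0.578, -0.387, 0.197], 0.69)]
tray []
tray_lip []
tray_grip [([0.581, -0.385, 0.193], 0.67)]
tray [([0.502, -0.375, 0.116], 0.66)]
tray_lip [([0.436, -0.362, 0.119], 0.64)]
screen (array([ 0.5278,  0.0107, -0.2417]), np.float64(-136.6))
pan (array([ 0.5415,  0.3547, -0.08  ]), np.float64(-213.2))
```

jog_arm(commands=[[50,0.2,0.5,0,-0.01],[50,0.4,0.9,0,-0.01],[50,0.55,1.4,0,-0.01],[50,0.75,1.9,0,-0.01],[50,0.9,2.3,0,-0.01],[50,0.9,2.3,0,-0.01],[50,0.9,2.3,0,-0.01],[50,0.9,2.3,0,0]])

```text
t: 8.08
tcp_pos: [0.6334, -0.242, 0.1618]
tool_rot: [0.121, 0.993, 0.004, 0.008]
force: [-0.4, 0.2, -6.7]
finger_gap: 0.801
```

jog_arm(commands=[[50,0.9,2.3,0,0],[50,0.9,2.3,0,0],[50,0.9,2.3,0,0],[50,0.9,2.3,0,0],[50,0.9,2.3,0,0],[50,0.8,2,0,0],[50,0.6,1.5,0,0],[50,0.4,1,0,0]])

```text
t: 8.75
tcp_pos: [0.6989, -0.0606, 0.1583]
tool_rot: [0.12, 0.993, 0.007, 0.005]
force: [0.2, 0.7, -6.7]
finger_gap: 0.79
```

Run:
```python
from h import *
st()
t=shot('top');s=shot('side')
for x in (t,s):
  for k in ('tray_grip','tray','tray_lip','bolus1'):
    print(k,[(np.round(d['centre'],3).tolist(),round(d['score'],2)) for d in models.pinpoint(x,k)[:4]])
```

```text
{'t': 8.75, 'q': [-0.252, 0.705, 1.296, 0.016, 1.132, -1.589], 'tcp_pos': [0.699, -0.061, 0.158], 'tool_rot': [0.12, 0.993, 0.007, 0.005], 'force': [0.211, 0.672, -6.651], 'ft_torque': [-0.17, -0.378, 0.013], 'finger_gap': 0.79}
tray_grip [([0.699, -0.061, 0.183], 0.76), ([0.774, -0.01, 0.002], 0.37), ([0.62, -0.039, 0.106], 0.26)]
tray [([0.619, -0.042, 0.107], 0.7)]
tray_lip [([0.726, 0.194, 0.001], 0.24)]
bolus1 [([0.294, -0.481, 0.015], 0.68), ([0.689, -0.382, 0.018], 0.67), ([0.396, -0.631, 0.015], 0.5), ([0.598, -0.096, 0.126], 0.49)]
tray_grip [([0.7, -0.054, 0.18], 0.61)]
tray [([0.624, -0.038, 0.098], 0.86)]
tray_lip [([0.555, -0.02, 0.11], 0.91)]
bolus1 [([0.628, 0.023, 0.123], 0.7), ([0.6, -0.092, 0.123], 0.7), ([0.729, 0.186, 0.001], 0.6), ([0.393, -0.627, 0.02], 0.59)]
```

jog_arm(commands=[[50,0,0.2,0.6,0],[50,0.4,0.7,0.3,0],[50,0.6,0.8,0,0],[50,0.4,0.5,0,0],[50,0.2,0.2,0,0],[50,0,0,0,0]])

```text
t: 9.75
tcp_pos: [0.7164, -0.0404, 0.1697]
tool_rot: [0.123, 0.992, 0.006, 0.006]
force: [1.2, 0.3, -6.2]
finger_gap: 0.798
```

```bash
cat >> h.py <<'E'
SC=np.array([.5278,.0107]);SA=-.235
def scr(p):
    c,s=np.cos(SA),np.sin(SA);d=np.array(p)[:2]-SC
    return np.round([d[0]*c+d[1]*s,-d[0]*s+d[1]*c,p[2]-.085],3).tolist()
def look(f=None,names=('tray_grip','tray','tray_lip','bolus1'),r=(100,290)):
    st();t=shot('top');s=shot('side')
    for n,x in (('T',t),('S',s)):
      for k in names:
        print(n,k,[(np.round(d['centre'],3).tolist(),'scr',scr(d['centre']),round(d['score'],2)) for d in models.pinpoint(x,k)[:6] if abs(np.array(scr(d['centre']))[:2]).max()<.25])
    if f:
        a=t['image'][140:250,190:300,::-1];b=s['image'][130:240,200:310,::-1]
        cv2.imwrite('pics/'+f,np.hstack([cv2.resize(v,(400,400),interpolation=cv2.INTER_CUBIC) for v in(a,b)]))
    return t,s
E
python3 -c "
from h import *
look('g3.png')"
```

```text
{'t': 9.75, 'q': [-0.217, 0.713, 1.242, 0.015, 1.175, -1.547], 'tcp_pos': [0.716, -0.04, 0.17], 'tool_rot': [0.123, 0.992, 0.006, 0.006], 'force': [1.226, 0.306, -6.158], 'ft_torque': [-0.181, -0.375, -0.003], 'finger_gap': 0.798}
T tray_grip [([0.712, -0.041, 0.193], 'scr', [0.191, -0.007, 0.108], 0.63)]
T tray [([0.64, -0.019, 0.114], 'scr', [0.116, -0.003, 0.029], 0.61)]
T tray_lip []
T bolus1 [([0.618, -0.074, 0.139], 'scr', [0.108, -0.062, 0.054], 0.52)]
S tray_grip [([0.719, -0.039, 0.19], 'scr', [0.198, -0.004, 0.105], 0.84), ([0.647, 0.042, 0.135], 'scr', [0.108, 0.058, 0.05], 0.55)]
S tray [([0.642, -0.022, 0.114], 'scr', [0.119, -0.006, 0.029], 0.63)]
S tray_lip [([0.717, -0.038, 0.188], 'scr', [0.195, -0.003, 0.102], 0.66), ([0.573, -0.002, 0.115], 'scr', [0.047, -0.001, 0.03], 0.61)]
S bolus1 [([0.645, 0.038, 0.132], 'scr', [0.107, 0.053, 0.047], 0.55)]
```

View pics/g3.png

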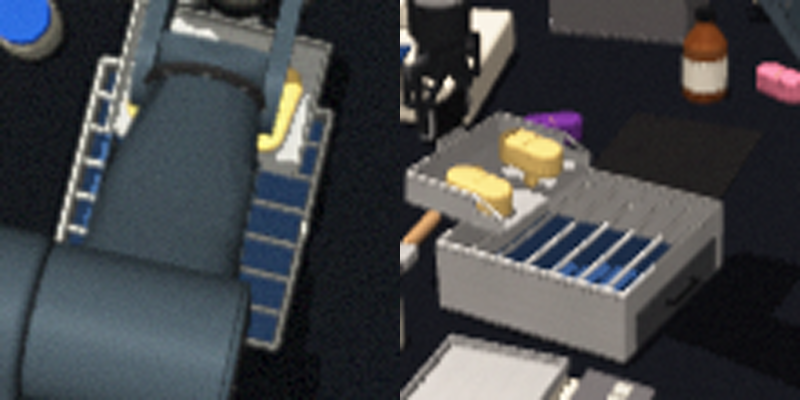

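The crops show the tray level over the +x half of the screen. Its lip is at about (505,215) in the right crop, clear of the rim, and both boluses are inside it. I will lower it and soften the grip so the lip swings down onto the bar.

jog_arm(commands=[[50,0,0,-0.4,0],[50,0,0,-0.5,0],[50,0,0,-0.3,0],[50,0,0,0,0]])

```text
t: 10.58
tcp_pos: [0.7152, -0.0423, 0.1565]
tool_rot: [0.124, 0.992, 0.006, 0.006]
force: [-0.1, 0.1, -6.0]
finger_gap: 0.798
```

jog_arm(commands=[[50,0,0,0,0],[50,0,0,0,0],[50,0,0,0,0],[50,0,0,0,0]], squeeze=20)

```text
t: 10.92
tcp_pos: [0.7148, -0.0423, 0.1556]
tool_rot: [0.124, 0.992, 0.006, 0.005]
force: [-0.7, -0.2, -6.0]
finger_gap: 0.804
```

```bash
python3 -c "
from h import *
look()"
```

```text
{'t': 10.917, 'q': [-0.22, 0.727, 1.255, 0.015, 1.15, -1.548], 'tcp_pos': [0.715, -0.042, 0.156], 'tool_rot': [0.124, 0.992, 0.006, 0.005], 'force': [-0.679, -0.191, -5.983], 'ft_torque': [-0.099, -0.338, -0.03], 'finger_gap': 0.804}
T tray_grip [([0.71, -0.044, 0.179], 'scr', [0.19, -0.011, 0.094], 0.75)]
T tray [([0.636, -0.02, 0.103], 'scr', [0.113, -0.005, 0.018], 0.65)]
T tray_lip []
T bolus1 [([0.613, -0.077, 0.124], 'scr', [0.103, -0.065, 0.039], 0.6)]
S tray_grip [([0.718, -0.043, 0.173], 'scr', [0.197, -0.008, 0.088], 0.74), ([0.645, 0.042, 0.119], 'scr', [0.107, 0.057, 0.034], 0.2)]
S tray [([0.641, -0.025, 0.099], 'scr', [0.119, -0.008, 0.014], 0.62)]
S tray_lip [([0.573, -0.004, 0.107], 'scr', [0.048, -0.004, 0.022], 0.6)]
S bolus1 [([0.617, -0.076, 0.122], 'scr', [0.107, -0.064, 0.037], 0.67), ([0.647, 0.04, 0.118], 'scr', [0.109, 0.056, 0.033], 0.6)]
```

jog_arm(commands=[[81,0,0,0,0],[81,0,0,0,0],[81,0,0,0,0]])

```text
t: 11.67
tcp_pos: [0.7148, -0.0423, 0.1556]
tool_rot: [0.124, 0.992, 0.006, 0.005]
force: [-0.1, -0.2, -6.9]
finger_gap: 0.813
```

jog_arm(commands=[[81.5,0,0,0,0],[81.5,0,0,0,0],[81.5,0,0,0,0]])

```text
t: 11.92
tcp_pos: [0.7146, -0.0423, 0.1557]
tool_rot: [0.124, 0.992, 0.006, 0.005]
force: [0.3, 0.7, -5.5]
finger_gap: 0.818
```

```bash
python3 -c "
from h import *
look()"
```

```text
{'t': 11.917, 'q': [-0.22, 0.727, 1.255, 0.015, 1.151, -1.548], 'tcp_pos': [0.715, -0.042, 0.156], 'tool_rot': [0.124, 0.992, 0.006, 0.005], 'force': [0.28, 0.737, -5.466], 'ft_torque': [-0.133, -0.255, 0.042], 'finger_gap': 0.818}
T tray_grip [([0.712, -0.041, 0.179], 'scr', [0.192, -0.007, 0.094], 0.73)]
T tray [([0.643, -0.022, 0.098], 'scr', [0.12, -0.005, 0.013], 0.79)]
T tray_lip []
T bolus1 [([0.62, -0.074, 0.12], 'scr', [0.109, -0.061, 0.035], 0.51)]
S tray_grip [([0.715, -0.039, 0.175], 'scr', [0.193, -0.005, 0.09], 0.66)]
S tray [([0.648, -0.022, 0.095], 'scr', [0.125, -0.004, 0.01], 0.83)]
S tray_lip [([0.577, -0.005, 0.096], 'scr', [0.052, -0.003, 0.011], 0.92)]
S bolus1 [([0.619, -0.076, 0.115], 'scr', [0.109, -0.063, 0.03], 0.61), ([0.649, 0.037, 0.108], 'scr', [0.111, 0.054, 0.023], 0.44)]
```

jog_arm(commands=[[81.5,-0.2,0.05,0,0],[81.5,-0.2,0.05,0,0],[81.5,0,0,0.2,0],[81.5,0,0,0.2,0],[81.5,0,0,0,0],[81.5,0,0,0,0]])

```text
t: 12.92
tcp_pos: [0.7096, -0.0409, 0.1597]
tool_rot: [0.124, 0.992, 0.006, 0.004]
force: [0.0, -0.3, -7.1]
finger_gap: 0.817
```

```bash
python3 -c "
from h import *
look()"
```

```text
{'t': 12.917, 'q': [-0.22, 0.716, 1.267, 0.015, 1.152, -1.548], 'tcp_pos': [0.71, -0.041, 0.16], 'tool_rot': [0.124, 0.992, 0.006, 0.004], 'force': [0.043, -0.327, -7.138], 'ft_torque': [-0.163, -0.333, 0.038], 'finger_gap': 0.817}
T tray_grip [([0.711, -0.041, 0.184], 'scr', [0.19, -0.007, 0.099], 0.79)]
T tray [([0.639, -0.023, 0.098], 'scr', [0.116, -0.007, 0.013], 0.62)]
T tray_lip []
T bolus1 [([0.615, -0.079, 0.118], 'scr', [0.106, -0.067, 0.033], 0.46)]
S tray_grip [([0.712, -0.038, 0.18], 'scr', [0.19, -0.005, 0.094], 0.69)]
S tray [([0.644, -0.022, 0.095], 'scr', [0.12, -0.005, 0.01], 0.95)]
S tray_lip [([0.575, -0.009, 0.095], 'scr', [0.051, -0.008, 0.01], 0.72), ([0.77, -0.009, 0.006], 'scr', [0.24, 0.037, -0.079], 0.23)]
S bolus1 [([0.644, 0.041, 0.113], 'scr', [0.106, 0.057, 0.028], 0.62), ([0.71, -0.035, 0.179], 'scr', [0.187, -0.002, 0.094], 0.61), ([0.615, -0.075, 0.117], 'scr', [0.104, -0.063, 0.032], 0.59)]
```

jog_arm(commands=[[81.5,-0.15,0.03,0.1,0],[81.5,-0.15,0.03,0.1,0],[81.5,-0.1,0.02,0.1,0],[81.5,-0.1,0.02,0.1,0],[81.5,-0.1,0.02,0.1,0],[81.5,0,0,0,0]])

```text
t: 13.92
tcp_pos: [0.7028, -0.0395, 0.1649]
tool_rot: [0.124, 0.992, 0.006, 0.004]
force: [0.5, 1.6, -7.2]
finger_gap: 0.814
```

```bash
python3 -c "
from h import *
look()"
```

```text
{'t': 13.917, 'q': [-0.22, 0.702, 1.282, 0.015, 1.151, -1.548], 'tcp_pos': [0.703, -0.04, 0.165], 'tool_rot': [0.124, 0.992, 0.006, 0.004], 'force': [0.538, 1.573, -7.189], 'ft_torque': [-0.105, -0.346, 0.023], 'finger_gap': 0.814}
T tray_grip [([0.699, -0.039, 0.189], 'scr', [0.178, -0.009, 0.104], 0.97)]
T tray [([0.636, -0.02, 0.105], 'scr', [0.112, -0.004, 0.02], 0.97)]
T tray_lip []
T bolus1 [([0.613, -0.075, 0.125], 'scr', [0.103, -0.064, 0.04], 0.55)]
S tray_grip [([0.706, -0.036, 0.183], 'scr', [0.185, -0.004, 0.098], 0.78)]
S tray [([0.635, -0.022, 0.101], 'scr', [0.112, -0.007, 0.016], 0.76)]
S tray_lip [([0.57, -0.005, 0.095], 'scr', [0.044, -0.006, 0.01], 0.9)]
S bolus1 [([0.642, 0.039, 0.117], 'scr', [0.104, 0.055, 0.032], 0.62), ([0.614, -0.074, 0.118], 'scr', [0.104, -0.063, 0.033], 0.5)]
```

jog_arm(commands=[[81.8,0,0,0,0],[81.8,0,0,0,0],[81.8,0,0,0,0],[81.8,0,0,0,0]])

```text
t: 14.75
tcp_pos: [0.7023, -0.0395, 0.1652]
tool_rot: [0.124, 0.992, 0.006, 0.003]
force: [-0.4, -0.1, -5.0]
finger_gap: 0.818
```

```bash
python3 -c "
from h import *
look()"
```

```text
{'t': 14.75, 'q': [-0.22, 0.702, 1.282, 0.014, 1.154, -1.547], 'tcp_pos': [0.702, -0.039, 0.165], 'tool_rot': [0.124, 0.992, 0.006, 0.003], 'force': [-0.36, -0.136, -4.96], 'ft_torque': [-0.15, -0.001, -0.059], 'finger_gap': 0.818}
T tray_grip [([0.702, -0.038, 0.189], 'scr', [0.18, -0.007, 0.104], 0.6)]
T tray [([0.636, -0.021, 0.103], 'scr', [0.113, -0.005, 0.018], 0.82)]
T tray_lip []
T bolus1 [([0.614, -0.078, 0.126], 'scr', [0.104, -0.066, 0.041], 0.59)]
S tray_grip [([0.706, -0.042, 0.187], 'scr', [0.185, -0.009, 0.102], 0.89)]
S tray [([0.639, -0.024, 0.101], 'scr', [0.116, -0.008, 0.016], 0.76), ([0.642, 0.04, 0.112], 'scr', [0.104, 0.055, 0.027], 0.33)]
S tray_lip [([0.574, -0.002, 0.089], 'scr', [0.048, -0.002, 0.004], 0.86), ([0.704, -0.038, 0.187], 'scr', [0.182, -0.007, 0.102], 0.3)]
S bolus1 [([0.614, -0.074, 0.119], 'scr', [0.104, -0.062, 0.034], 0.75), ([0.642, 0.042, 0.113], 'scr', [0.104, 0.057, 0.028], 0.58), ([0.772, -0.009, 0.001], 'scr', [0.242, 0.038, -0.084], 0.56)]
```

jog_arm(commands=[[81.8,-0.07,0.02,0.1,0],[81.8,-0.07,0.02,0.1,0],[81.8,-0.07,0.02,0.1,0],[81.8,-0.08,0.02,0.1,0],[81.8,-0.08,0.02,0.1,0],[81.8,0,0,0,0]])

```text
t: 15.75
tcp_pos: [0.6982, -0.0387, 0.1703]
tool_rot: [0.124, 0.992, 0.006, 0.003]
force: [-0.1, -0.8, -4.8]
finger_gap: 0.816
```

```bash
python3 -c "
from h import *
look()"
```

```text
{'t': 15.75, 'q': [-0.22, 0.691, 1.289, 0.014, 1.157, -1.547], 'tcp_pos': [0.698, -0.039, 0.17], 'tool_rot': [0.124, 0.992, 0.006, 0.003], 'force': [-0.146, -0.753, -4.797], 'ft_torque': [-0.203, 0.044, -0.062], 'finger_gap': 0.816}
T tray_grip [([0.696, -0.038, 0.196], 'scr', [0.175, -0.008, 0.111], 0.86)]
T tray [([0.635, -0.021, 0.105], 'scr', [0.112, -0.005, 0.02], 0.95)]
T tray_lip []
T bolus1 [([0.612, -0.073, 0.123], 'scr', [0.101, -0.061, 0.038], 0.65), ([0.724, 0.194, 0.003], 'scr', [0.148, 0.223, -0.082], 0.57)]
S tray_grip [([0.701, -0.038, 0.188], 'scr', [0.18, -0.007, 0.103], 0.9)]
S tray [([0.638, -0.024, 0.099], 'scr', [0.115, -0.008, 0.014], 0.95)]
S tray_lip [([0.571, -0.003, 0.092], 'scr', [0.045, -0.003, 0.007], 0.91), ([0.769, -0.009, 0.004], 'scr', [0.239, 0.037, -0.081], 0.55)]
S bolus1 [([0.612, -0.074, 0.12], 'scr', [0.102, -0.062, 0.035], 0.61), ([0.64, 0.041, 0.115], 'scr', [0.102, 0.055, 0.03], 0.42)]
```

jog_arm(commands=[[81.8,-0.08,0.02,0.1,0],[81.8,-0.08,0.02,0.1,0],[81.8,-0.08,0.02,0.1,0],[81.8,-0.08,0.02,0.1,0],[81.8,-0.09,0.02,0.1,0],[81.8,0,0,0,0]])

```text
t: 16.75
tcp_pos: [0.694, -0.0377, 0.1751]
tool_rot: [0.124, 0.992, 0.006, 0.003]
force: [-0.6, 0.8, -5.0]
finger_gap: 0.819
```

```bash
python3 -c "
from h import *
look()"
```

```text
{'t': 16.75, 'q': [-0.22, 0.68, 1.298, 0.014, 1.159, -1.547], 'tcp_pos': [0.694, -0.038, 0.175], 'tool_rot': [0.124, 0.992, 0.006, 0.003], 'force': [-0.59, 0.77, -5.016], 'ft_torque': [-0.233, -0.047, -0.076], 'finger_gap': 0.819}
T tray_grip [([0.693, -0.039, 0.2], 'scr', [0.172, -0.01, 0.115], 0.93)]
T tray [([0.636, -0.022, 0.105], 'scr', [0.113, -0.007, 0.02], 0.69)]
T tray_lip []
T bolus1 [([0.608, -0.075, 0.123], 'scr', [0.097, -0.064, 0.038], 0.46)]
S tray_grip [([0.697, -0.037, 0.194], 'scr', [0.175, -0.007, 0.109], 0.79)]
S tray [([0.638, -0.023, 0.104], 'scr', [0.115, -0.007, 0.019], 0.6)]
S tray_lip [([0.573, -0.008, 0.094], 'scr', [0.048, -0.007, 0.009], 0.86), ([0.609, -0.076, 0.123], 'scr', [0.099, -0.065, 0.038], 0.56), ([0.73, 0.188, 0.002], 'scr', [0.156, 0.219, -0.083], 0.46)]
S bolus1 [([0.64, 0.041, 0.117], 'scr', [0.102, 0.055, 0.032], 0.68), ([0.608, -0.073, 0.123], 'scr', [0.098, -0.063, 0.038], 0.46)]
```

jog_arm(commands=[[81.8,-0.09,0.02,0.1,0],[81.8,-0.09,0.02,0.1,0],[81.8,-0.09,0.02,0.1,0],[81.8,-0.09,0.02,0.1,0],[81.8,-0.09,0.02,0.1,0],[81.8,0,0,0,0]])

```text
t: 17.75
tcp_pos: [0.6893, -0.0366, 0.1801]
tool_rot: [0.124, 0.992, 0.006, 0.003]
force: [-0.5, 0.8, -6.3]
finger_gap: 0.82
```

```bash
python3 -c "
from h import *
look(names=('tray_grip','tray_lip','bolus1','piece1'))"
```

```text
{'t': 17.75, 'q': [-0.22, 0.668, 1.308, 0.014, 1.161, -1.548], 'tcp_pos': [0.689, -0.037, 0.18], 'tool_rot': [0.124, 0.992, 0.006, 0.003], 'force': [-0.476, 0.83, -6.314], 'ft_torque': [-0.198, -0.027, -0.026], 'finger_gap': 0.82}
T tray_grip [([0.69, -0.037, 0.203], 'scr', [0.168, -0.008, 0.118], 0.63)]
T tray_lip []
T bolus1 [([0.608, -0.076, 0.127], 'scr', [0.098, -0.066, 0.042], 0.52)]
T piece1 []
S tray_grip [([0.695, -0.035, 0.199], 'scr', [0.173, -0.005, 0.114], 0.83)]
S tray_lip []
S bolus1 [([0.694, -0.036, 0.198], 'scr', [0.173, -0.006, 0.112], 0.63), ([0.61, -0.072, 0.124], 'scr', [0.099, -0.062, 0.039], 0.57), ([0.635, 0.042, 0.119], 'scr', [0.097, 0.055, 0.034], 0.43)]
S piece1 []
```

jog_arm(commands=[[81.8,-0.09,0.02,0.1,0],[81.8,-0.09,0.02,0.1,0],[81.8,-0.09,0.02,0.1,0],[81.8,-0.09,0.02,0.1,0],[81.8,0,0,0,0]])

```text
t: 18.67
tcp_pos: [0.6856, -0.0358, 0.1839]
tool_rot: [0.124, 0.992, 0.006, 0.003]
force: [-0.8, 0.4, -5.7]
finger_gap: 0.816
```

```bash
python3 -c "
from h import *
look('g4.png',names=('tray_grip','tray','tray_lip','bolus1','piece1'))"
```

```text
{'t': 18.667, 'q': [-0.22, 0.659, 1.315, 0.014, 1.163, -1.548], 'tcp_pos': [0.686, -0.036, 0.184], 'tool_rot': [0.124, 0.992, 0.006, 0.003], 'force': [-0.827, 0.445, -5.669], 'ft_torque': [-0.127, -0.023, -0.09], 'finger_gap': 0.816}
T tray_grip [([0.683, -0.038, 0.208], 'scr', [0.162, -0.011, 0.123], 0.82)]
T tray [([0.635, -0.022, 0.11], 'scr', [0.112, -0.007, 0.025], 0.71)]
T tray_lip [([0.638, -0.019, 0.11], 'scr', [0.114, -0.003, 0.025], 0.53)]
T bolus1 [([0.601, -0.073, 0.126], 'scr', [0.09, -0.064, 0.041], 0.59)]
T piece1 []
S tray_grip [([0.687, -0.032, 0.204], 'scr', [0.165, -0.005, 0.119], 0.68), ([0.638, -0.023, 0.109], 'scr', [0.115, -0.007, 0.024], 0.42)]
S tray [([0.638, -0.02, 0.106], 'scr', [0.114, -0.005, 0.021], 0.61)]
S tray_lip [([0.573, -0.005, 0.091], 'scr', [0.048, -0.005, 0.006], 0.96)]
S bolus1 [([0.628, 0.044, 0.118], 'scr', [0.09, 0.055, 0.033], 0.64), ([0.598, -0.076, 0.121], 'scr', [0.089, -0.068, 0.036], 0.56)]
S piece1 []
```

View pics/g4.png

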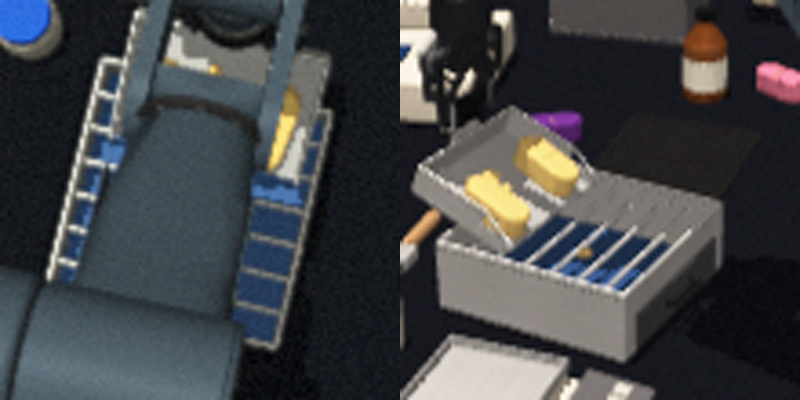

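The crops show the boluses creeping toward the lip, and one piece has already gone through the bars, at about (585,255). I will continue slowly.

jog_arm(commands=[[81.8,-0.05,0.01,0.05,0],[81.8,-0.05,0.01,0.05,0],[81.8,-0.05,0.01,0.05,0],[81.8,-0.05,0.01,0.05,0],[81.8,0,0,0,0]])

```text
t: 19.68
tcp_pos: [0.684, -0.0355, 0.1858]
tool_rot: [0.124, 0.992, 0.006, 0.003]
force: [-0.4, 0.3, -4.7]
finger_gap: 0.817
```

```bash
python3 -c "
from h import *
look(names=('tray_lip','bolus1','piece1'))"
```

```text
{'t': 19.683, 'q': [-0.22, 0.654, 1.319, 0.014, 1.163, -1.548], 'tcp_pos': [0.684, -0.036, 0.186], 'tool_rot': [0.124, 0.992, 0.006, 0.003], 'force': [-0.379, 0.299, -4.717], 'ft_torque': [-0.146, 0.002, -0.111], 'finger_gap': 0.817}
T tray_lip []
T bolus1 [([0.636, -0.024, 0.11], 'scr', [0.113, -0.009, 0.025], 0.67), ([0.568, -0.066, 0.111], 'scr', [0.056, -0.065, 0.026], 0.52), ([0.685, -0.038, 0.211], 'scr', [0.164, -0.011, 0.126], 0.15)]
T piece1 []
S tray_lip [([0.574, -0.006, 0.093], 'scr', [0.048, -0.006, 0.008], 0.86)]
S bolus1 [([0.565, -0.065, 0.108], 'scr', [0.054, -0.065, 0.023], 0.72), ([0.597, 0.045, 0.104], 'scr', [0.059, 0.049, 0.019], 0.5), ([0.527, 0.011, 0.001], 'scr', [-0.001, 0.001, -0.084], 0.4)]
S piece1 []
```

jog_arm(commands=[[81.8,0,0,0,0],[81.8,0,0,0,0],[81.8,0,0,0,0],[81.8,0,0,0,0]])

```text
t: 20.42
tcp_pos: [0.6841, -0.0355, 0.1857]
tool_rot: [0.124, 0.992, 0.006, 0.003]
force: [0.2, 1.1, -4.5]
finger_gap: 0.817
```

```bash
python3 -c "
from h import *
look(names=('tray_lip','bolus1','piece1'))"
```

```text
{'t': 20.417, 'q': [-0.22, 0.654, 1.319, 0.014, 1.163, -1.548], 'tcp_pos': [0.684, -0.036, 0.186], 'tool_rot': [0.124, 0.992, 0.006, 0.003], 'force': [0.19, 1.091, -4.515], 'ft_torque': [-0.125, 0.066, -0.096], 'finger_gap': 0.817}
T tray_lip [([0.685, -0.037, 0.209], 'scr', [0.164, -0.01, 0.124], 0.68)]
T bolus1 [([0.57, -0.066, 0.113], 'scr', [0.059, -0.064, 0.028], 0.69)]
T piece1 [([0.724, 0.193, 0.002], 'scr', [0.149, 0.223, -0.083], 0.42), ([0.634, -0.021, 0.109], 'scr', [0.111, -0.006, 0.024], 0.39), ([0.565, -0.066, 0.11], 'scr', [0.054, -0.066, 0.025], 0.35)]
S tray_lip []
S bolus1 [([0.566, -0.063, 0.108], 'scr', [0.054, -0.063, 0.023], 0.7), ([0.596, 0.049, 0.107], 'scr', [0.058, 0.054, 0.022], 0.52), ([0.527, 0.01, 0.086], 'scr', [-0.0, -0.0, 0.001], 0.43)]
S piece1 [([0.599, 0.05, 0.105], 'scr', [0.06, 0.055, 0.02], 0.52)]
```

jog_arm(commands=[[81.8,-0.09,0.02,0.1,0],[81.8,-0.09,0.02,0.1,0],[81.8,-0.09,0.02,0.1,0],[81.8,-0.09,0.02,0.1,0],[81.8,0,0,0,0],[81.8,0,0,0,0]])

```text
t: 21.32
tcp_pos: [0.6799, -0.0347, 0.19]
tool_rot: [0.124, 0.992, 0.006, 0.003]
force: [-0.7, -0.1, -5.8]
finger_gap: 0.821
```

```bash
python3 -c "
from h import *
look(names=('tray_lip','tray','bolus1','piece1'))"
```

```text
{'t': 21.317, 'q': [-0.221, 0.644, 1.327, 0.014, 1.165, -1.548], 'tcp_pos': [0.68, -0.035, 0.19], 'tool_rot': [0.124, 0.992, 0.006, 0.003], 'force': [-0.73, -0.055, -5.77], 'ft_torque': [-0.085, 0.047, -0.073], 'finger_gap': 0.821}
T tray_lip []
T tray [([0.635, -0.022, 0.115], 'scr', [0.112, -0.007, 0.03], 0.97)]
T bolus1 [([0.565, -0.065, 0.114], 'scr', [0.054, -0.065, 0.03], 0.63)]
T piece1 []
S tray_lip [([0.574, -0.003, 0.091], 'scr', [0.048, -0.003, 0.006], 0.76)]
S tray [([0.638, -0.023, 0.111], 'scr', [0.115, -0.007, 0.026], 0.71)]
S bolus1 [([0.596, 0.049, 0.106], 'scr', [0.057, 0.053, 0.02], 0.71), ([0.567, -0.067, 0.109], 'scr', [0.056, -0.066, 0.024], 0.47), ([0.573, -0.009, 0.092], 'scr', [0.049, -0.009, 0.007], 0.28)]
S piece1 []
```

jog_arm(commands=[[50,0,0,0,0],[50,0,0,0,0],[50,0.1,0,0.3,0],[50,0.4,-0.1,0.1,0],[50,0.5,-0.12,0.1,0],[50,0.5,-0.12,0.1,0],[50,0.5,-0.12,0.1,0],[50,0.3,-0.07,0,0]], squeeze=80)

```text
t: 22.48
tcp_pos: [0.7072, -0.0407, 0.1984]
tool_rot: [0.124, 0.992, 0.006, 0.006]
force: [0.3, -0.6, -3.7]
finger_gap: 0.804
```

```bash
python3 -c "
from h import *
look('g5.png',names=('tray_lip','tray','bolus1','piece1'))"
```

```text
{'t': 22.483, 'q': [-0.221, 0.671, 1.244, 0.015, 1.215, -1.548], 'tcp_pos': [0.707, -0.041, 0.198], 'tool_rot': [0.124, 0.992, 0.006, 0.006], 'force': [0.281, -0.575, -3.667], 'ft_torque': [-0.033, -0.125, -0.02], 'finger_gap': 0.804}
T tray_lip []
T tray [([0.662, -0.029, 0.122], 'scr', [0.14, -0.007, 0.037], 0.6)]
T bolus1 [([0.568, -0.067, 0.109], 'scr', [0.058, -0.066, 0.024], 0.56)]
T piece1 []
S tray_lip [([0.602, -0.012, 0.102], 'scr', [0.077, -0.005, 0.017], 0.91), ([0.729, 0.187, -0.001], 'scr', [0.155, 0.218, -0.086], 0.29)]
S tray [([0.665, -0.029, 0.12], 'scr', [0.143, -0.006, 0.034], 0.9)]
S bolus1 [([0.596, 0.046, 0.102], 'scr', [0.058, 0.05, 0.017], 0.71), ([0.572, -0.065, 0.11], 'scr', [0.06, -0.063, 0.025], 0.68), ([0.771, -0.009, 0.003], 'scr', [0.241, 0.038, -0.082], 0.22)]
S piece1 []
```

View pics/g5.png

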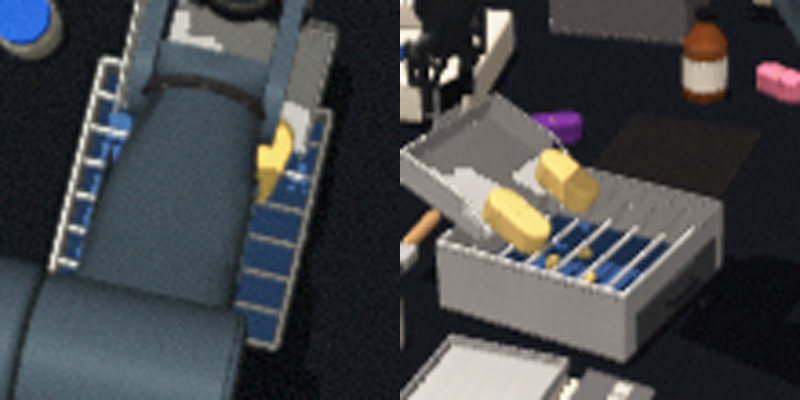

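The crops show all three pieces in the blue pan, at about (552,261), (585,252) and (590,277). The tray is sliding out from under the boluses, so I will keep withdrawing.

jog_arm(commands=[[50,0.3,-0.07,0,0],[50,0.5,-0.12,0,0],[50,0.5,-0.12,0,0],[50,0.5,-0.12,0.1,0],[50,0.5,-0.12,0.1,0],[50,0.6,-0.15,0.1,0],[50,0.6,-0.15,0.2,0],[50,0,0,0,0]])

```text
t: 23.65
tcp_pos: [0.7434, -0.0494, 0.2031]
tool_rot: [0.124, 0.992, 0.007, 0.004]
force: [0.5, -0.5, -2.5]
finger_gap: 0.807
```

```bash
python3 -c "
from h import *
look(names=('tray_lip','tray','bolus1'))"
```

```text
{'t': 23.65, 'q': [-0.221, 0.721, 1.125, 0.014, 1.289, -1.548], 'tcp_pos': [0.743, -0.049, 0.203], 'tool_rot': [0.124, 0.992, 0.007, 0.004], 'force': [0.51, -0.548, -2.482], 'ft_torque': [-0.053, -0.074, 0.027], 'finger_gap': 0.807}
T tray_lip [([0.724, 0.194, 0.002], 'scr', [0.148, 0.223, -0.083], 0.68)]
T tray [([0.695, -0.036, 0.127], 'scr', [0.174, -0.006, 0.042], 0.65)]
T bolus1 [([0.578, -0.07, 0.102], 'scr', [0.067, -0.067, 0.017], 0.55), ([0.725, 0.194, -0.0], 'scr', [0.149, 0.224, -0.085], 0.41)]
S tray_lip [([0.635, -0.019, 0.106], 'scr', [0.112, -0.004, 0.021], 0.9)]
S tray [([0.7, -0.035, 0.123], 'scr', [0.179, -0.004, 0.038], 0.85)]
S bolus1 [([0.576, -0.068, 0.103], 'scr', [0.065, -0.066, 0.018], 0.54), ([0.529, 0.01, 0.088], 'scr', [0.001, -0.001, 0.003], 0.53), ([0.605, 0.044, 0.102], 'scr', [0.067, 0.05, 0.017], 0.49)]
```

jog_arm(commands=[[50,0.5,-0.12,0.2,0],[50,0.7,-0.17,0.2,0],[50,0.7,-0.17,0.4,0],[50,0,0,0.8,0],[50,0,0,1.5,0],[50,0,0,1.5,0],[50,0,0,0.8,0],[50,0,0,0,0]], squeeze=120)

```text
t: 24.72
tcp_pos: [0.761, -0.0533, 0.2592]
tool_rot: [0.124, 0.992, 0.007, 0.0]
force: [0.3, -1.2, -3.8]
finger_gap: 0.798
```

```bash
python3 -c "
from h import *
look(names=('tray_lip','tray','bolus1'))"
```

```text
{'t': 24.717, 'q': [-0.221, 0.706, 0.999, 0.014, 1.437, -1.546], 'tcp_pos': [0.761, -0.053, 0.259], 'tool_rot': [0.124, 0.992, 0.007, 0.0], 'force': [0.323, -1.249, -3.795], 'ft_torque': [-0.081, -0.116, 0.048], 'finger_gap': 0.798}
T tray_lip []
T tray [([0.715, -0.04, 0.181], 'scr', [0.194, -0.006, 0.096], 0.96)]
T bolus1 [([0.576, -0.068, 0.106], 'scr', [0.065, -0.066, 0.021], 0.68)]
S tray_lip [([0.653, -0.022, 0.162], 'scr', [0.129, -0.003, 0.077], 0.87)]
S tray [([0.718, -0.04, 0.181], 'scr', [0.197, -0.006, 0.096], 0.66)]
S bolus1 [([0.578, -0.066, 0.103], 'scr', [0.067, -0.063, 0.018], 0.76), ([0.718, -0.038, 0.179], 'scr', [0.197, -0.003, 0.094], 0.62), ([0.606, 0.043, 0.1], 'scr', [0.069, 0.05, 0.015], 0.58)]
```

Both boluses lie on the bars at about (0.067,-0.065) and (0.068,0.050) in the screen frame, well clear of the tray. I will now carry the tray back to the mat.

jog_arm(commands=[[50,-1,-1.5,0,0.01],[50,-1.9,-3,0,0.01],[50,-1.9,-3,0,0.01],[50,-1.9,-3,0,0.01],[50,-1.9,-3,0,0.01],[50,-1.9,-3,0,0.01],[50,-1.9,-3,0,0],[50,-1.9,-3,0,0]])

```text
t: 25.78
tcp_pos: [0.6136, -0.2741, 0.2511]
tool_rot: [0.084, 0.996, 0.011, -0.003]
force: [0.3, -0.4, -4.8]
finger_gap: 0.796
```

jog_arm(commands=[[50,-1.9,-3,0,0],[50,-1.9,-3,0,0],[50,-1.5,-2,-1,0],[50,0,0,-3,0],[50,0,0,-3,0],[50,0,0,-2.5,0],[50,0,0,-1,0],[50,0,0,0,0]])

```text
t: 26.45
tcp_pos: [0.5521, -0.3706, 0.1454]
tool_rot: [0.091, 0.996, 0.006, -0.0]
force: [-0.4, 0.1, -3.5]
finger_gap: 0.795
```

```bash
python3 -c "
from h import *
SC[:]=(.503,-.378)
look(names=('tray_lip','tray','tray_grip','mat'))"
```

```text
{'t': 26.45, 'q': [-0.763, 0.68, 1.395, 0.01, 1.074, -2.155], 'tcp_pos': [0.552, -0.371, 0.145], 'tool_rot': [0.091, 0.996, 0.006, -0.0], 'force': [-0.442, 0.053, -3.525], 'ft_torque': [-0.042, -0.043, 0.029], 'finger_gap': 0.795}
T tray_lip [([0.445, -0.352, 0.042], 'scr', [-0.062, 0.012, -0.043], 0.97)]
T tray [([0.506, -0.361, 0.068], 'scr', [-0.001, 0.017, -0.018], 0.74)]
T tray_grip [([0.551, -0.372, 0.167], 'scr', [0.045, 0.017, 0.082], 0.89)]
T mat []
S tray_lip [([0.444, -0.347, 0.046], 'scr', [-0.065, 0.016, -0.039], 0.71)]
S tray [([0.509, -0.362, 0.069], 'scr', [0.003, 0.017, -0.016], 0.63)]
S tray_grip [([0.556, -0.37, 0.162], 'scr', [0.05, 0.021, 0.077], 0.82), ([0.503, -0.376, 0.0], 'scr', [-0.001, 0.002, -0.084], 0.25)]
S mat [([0.504, -0.38, -0.003], 'scr', [0.001, -0.001, -0.088], 0.7)]
```

jog_arm(commands=[[50,-0.5,-1.5,-0.8,0.01],[50,-0.1,-0.2,-1.2,0],[50,0,0,-1.0,0],[50,0,0,-0.5,0],[50,0,0,-0.2,0],[50,0,0,0,0]])

```text
t: 27.45
tcp_pos: [0.5487, -0.387, 0.1107]
tool_rot: [0.086, 0.996, 0.004, 0.003]
force: [0.9, -0.6, -2.5]
finger_gap: 0.799
```

jog_arm(commands=[[81.5,0,0,0,0],[81.5,0,0,0,0],[81.5,0.4,-0.07,-0.4,0],[81.5,0.4,-0.07,-0.4,0],[81.5,0.4,-0.07,-0.4,0],[81.5,0.4,-0.07,-0.5,0],[81.5,0.4,-0.07,-0.5,0],[81.5,0,0,0,0]], squeeze=20)

```text
t: 28.12
tcp_pos: [0.5716, -0.3897, 0.0892]
tool_rot: [0.085, 0.996, 0.003, 0.003]
force: [-1.1, 0.2, -1.1]
finger_gap: 0.81
```

```bash
python3 -c "
from h import *
SC[:]=(.503,-.378)
look(names=('tray_lip','tray','tray_grip','mat'))"
```

```text
{'t': 28.117, 'q': [-0.764, 0.779, 1.359, 0.011, 1.003, -2.17], 'tcp_pos': [0.572, -0.39, 0.089], 'tool_rot': [0.085, 0.996, 0.003, 0.003], 'force': [-1.051, 0.15, -1.054], 'ft_torque': [-0.144, 0.382, -0.079], 'finger_gap': 0.81}
T tray_lip []
T tray [([0.504, -0.38, 0.018], 'scr', [0.002, -0.001, -0.067], 0.77), ([0.715, -0.244, 0.0], 'scr', [0.175, 0.18, -0.085], 0.29)]
T tray_grip []
T mat []
S tray_lip [([0.444, -0.365, 0.011], 'scr', [-0.061, -0.001, -0.074], 0.56), ([0.513, -0.589, 0.002], 'scr', [0.059, -0.203, -0.083], 0.31)]
S tray [([0.512, -0.377, 0.019], 'scr', [0.009, 0.003, -0.066], 0.91)]
S tray_grip [([0.573, -0.388, 0.11], 'scr', [0.07, 0.006, 0.025], 0.62)]
S mat [([0.502, -0.381, -0.002], 'scr', [-0.0, -0.003, -0.087], 0.73)]
```

jog_arm(commands=[[81.5,0.3,-0.05,-0.6,0],[81.5,0.3,-0.05,-0.6,0],[81.5,0.3,-0.05,-0.6,0],[81.5,0.2,-0.05,-0.6,0],[81.5,0.2,-0.05,-0.6,0],[81.5,0.2,-0.04,-0.6,0],[81.5,0.1,0,-0.3,0],[81.5,0,0,0,0]])

```text
t: 29.28
tcp_pos: [0.5924, -0.395, 0.0521]
tool_rot: [0.085, 0.996, 0.001, 0.007]
force: [-0.5, 2.1, 7.5]
finger_gap: 0.814
```

jog_arm(commands=[[82.5,0,0,0,0],[84,0,0,0,0],[90,0,0,0,0],[100,0,0,0,0],[100,0,0,0,0],[100,0,0,0,0]])

```text
t: 29.78
tcp_pos: [0.5903, -0.3949, 0.0493]
tool_rot: [0.086, 0.996, 0.002, 0.005]
force: [-0.1, -0.7, 0.5]
finger_gap: 0.999
```

```bash
python3 -c "
from h import *
SC[:]=(.503,-.378)
t,s=look(names=('tray_lip','tray','tray_grip','mat'))
cv2.imwrite('pics/g6.png',cv2.resize(s['image'][90:240,180:380,::-1],(800,600),interpolation=cv2.INTER_CUBIC))"
```

```text
{'t': 29.783, 'q': [-0.75, 0.85, 1.325, 0.011, 0.961, -2.156], 'tcp_pos': [0.59, -0.395, 0.049], 'tool_rot': [0.086, 0.996, 0.002, 0.005], 'force': [-0.05, -0.705, 0.472], 'ft_torque': [0.043, -0.012, -0.001], 'finger_gap': 0.999}
T tray_lip []
T tray [([0.509, -0.377, 0.005], 'scr', [0.006, 0.002, -0.08], 0.56)]
T tray_grip []
T mat []
S tray_lip [([0.442, -0.367, 0.012], 'scr', [-0.062, -0.004, -0.073], 0.78)]
S tray [([0.514, -0.383, -0.001], 'scr', [0.011, -0.003, -0.086], 0.81)]
S tray_grip [([0.593, -0.391, 0.07], 'scr', [0.091, 0.008, -0.015], 0.71)]
S mat [([0.503, -0.378, -0.001], 'scr', [0.0, 0.0, -0.086], 0.55)]
```

View pics/g6.png

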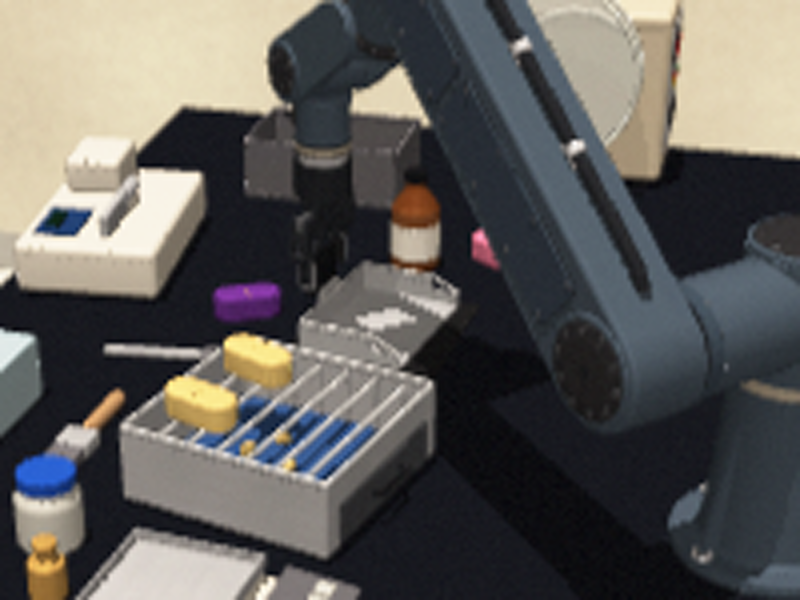

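The crop shows the tray flat and empty on its mat and all three pieces in the pan. Both boluses lie flat across the bars, at about (255,360) and (200,405). I will raise the gripper and measure the boluses' and balance pan's orientations from the top view.

jog_arm(commands=[[100,0,0,1,0],[100,0,0,2,0],[100,0,0,3,0],[100,0,0,3,0],[100,0,0,3,0],[100,0,0,3,0],[100,0,0,1,0]])

```text
t: 30.87
tcp_pos: [0.5869, -0.3915, 0.2144]
tool_rot: [0.085, 0.996, 0.005, 0.001]
force: [0.4, -0.8, 1.2]
finger_gap: 0.996
```

```bash
cat >> h.py <<'E'
def rects(s,z,box,lo,hi,amin=40):
    m=cv2.inRange(cv2.cvtColor(s['image'],cv2.COLOR_RGB2HSV),lo,hi)
    big=cv2.resize(m,None,fx=1,fy=1)
    out=[]
    for c in cv2.findContours(big,cv2.RETR_EXTERNAL,cv2.CHAIN_APPROX_NONE)[0]:
        if cv2.contourArea(c)<amin: continue
        W=ray(s,c[:,0].astype(float),z)[:,:2]
        (cx,cy),(w,h),a=cv2.minAreaRect((W*1000).astype(np.float32))
        if not(box[0]<cx<box[1] and box[2]<cy<box[3]): continue
        if w<h: w,h,a=h,w,a+90
        out.append((round(cx/1000,4),round(cy/1000,4),round(w),round(h),round(np.radians((a+90)%180-90),3)))
    return out
E
python3 - <<'E'
from h import *
t,s=look(names=('bolus1','tray'))
print('Y',rects(t,.119,(400,750,-150,150),(18,80,90),(38,255,255)))
for v in (150,170,190):
  print('pan',v,rects(t,.09,(400,650,250,480),(0,0,v),(180,70,255),150))
print('bal',models.pinpoint(t,'balance')[:1],models.pinpoint(t,'balance_pan')[:2],models.pinpoint(s,'balance_pan')[:2])
cv2.imwrite('pics/g7.png',np.hstack([cv2.resize(t['image'][150:250,180:280,::-1],(400,400)),cv2.resize(t['image'][150:250,100:200,::-1],(400,400))]))
E
```

```text
{'t': 30.867, 'q': [-0.75, 0.658, 1.224, 0.009, 1.264, -2.153], 'tcp_pos': [0.587, -0.392, 0.214], 'tool_rot': [0.085, 0.996, 0.005, 0.001], 'force': [0.364, -0.761, 1.246], 'ft_torque': [0.001, 0.021, 0.014], 'finger_gap': 0.996}
T bolus1 [([0.574, -0.069, 0.103], 'scr', [0.064, -0.067, 0.018], 0.73), ([0.603, 0.043, 0.101], 'scr', [0.066, 0.049, 0.016], 0.62)]
T tray []
S bolus1 [([0.607, 0.042, 0.096], 'scr', [0.069, 0.049, 0.011], 0.7), ([0.574, -0.067, 0.102], 'scr', [0.063, -0.064, 0.017], 0.65), ([0.53, 0.014, -0.001], 'scr', [0.001, 0.004, -0.086], 0.19)]
S tray []
Y [(0.5744, -0.0681, 99, 42, np.float64(-0.468)), (0.6056, 0.0424, 91, 44, np.float64(-0.38))]
pan 150 [(0.5327, 0.3599, 194, 174, np.float64(1.482))]
pan 170 [(0.5333, 0.3601, 192, 172, np.float64(1.484))]
pan 190 [(0.5339, 0.3604, 191, 170, np.float64(1.481))]
bal [{'centre': [0.5029, 0.3725, 0.0041], 'score': 0.73}] [{'centre': [0.5339, 0.3675, 0.0803], 'score': 0.69}] [{'centre': [0.5347, 0.3706, 0.0789], 'score': 0.81}]
```

View pics/g7.png

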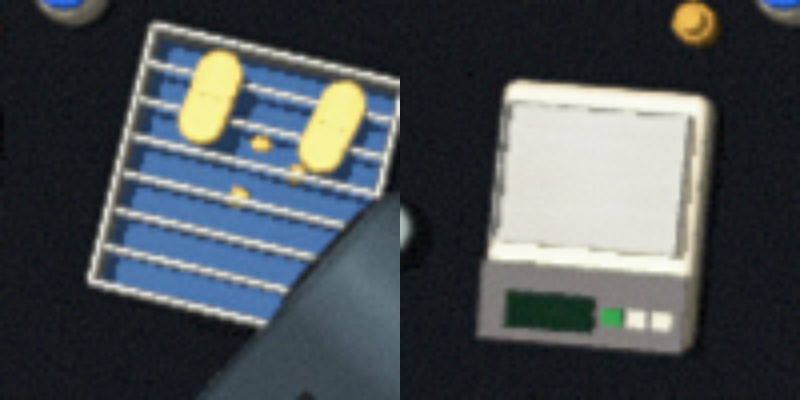

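The crops show bolus A at about (335,127) and B at (211,97), both clear of the rim. The pan is turned by about -0.085 rad. Next I go for bolus A.

jog_arm(commands=[[68,-0.1,2,0,-0.05],[68,-0.15,4,0,-0.06],[68,-0.15,4,0,-0.06],[68,-0.15,4,0,-0.04],[68,-0.15,4,0,0],[68,-0.15,4,0,0],[68,-0.15,4,0,0],[68,-0.1,3.5,0,0]], squeeze=30)

```text
t: 31.98
tcp_pos: [0.5684, -0.0933, 0.1958]
tool_rot: [0.203, 0.979, 0.009, -0.007]
force: [0.8, -1.0, -0.1]
finger_gap: 0.682
```

jog_arm(commands=[[68,0,2,-1,0],[68,0,0.5,-2,0],[68,0,0,-2,0],[68,0,0,0,0]])

```text
t: 32.32
tcp_pos: [0.5655, -0.0564, 0.143]
tool_rot: [0.197, 0.98, 0.011, -0.01]
force: [-0.4, -0.0, 0.0]
finger_gap: 0.676
```

jog_arm(commands=[[68,0.9,-1.2,0,0.01],[68,0,0,-1,0],[68,0,0,-1.5,0],[68,0,0,-1,0],[68,0,0,0,0]])

```text
t: 32.73
tcp_pos: [0.5778, -0.0723, 0.1065]
tool_rot: [0.193, 0.981, 0.01, -0.009]
force: [1.0, -0.3, -0.2]
finger_gap: 0.68
```

jog_arm(commands=[[68,-0.3,0.4,-0.7,0],[68,0,0,-0.7,0],[68,0,0,-0.2,0],[40,0,0,0,0],[30,0,0,0,0],[30,0,0,0,0],[30,0,0,0,0]])

```text
t: 33.32
tcp_pos: [0.5756, -0.0697, 0.0904]
tool_rot: [0.194, 0.981, 0.01, -0.007]
force: [-0.1, 0.4, -1.7]
finger_gap: 0.489
```

jog_arm(commands=[[30,0,0,0.5,0],[30,0,0,1.5,0],[30,0,0,2.5,0],[30,0,0,2.5,0],[30,0,0,1.5,0],[30,0,1,0.5,0],[30,-0.2,2,0,0.05],[30,-0.3,3.5,0,0.06]])

```text
t: 33.98
tcp_pos: [0.5711, -0.0075, 0.1861]
tool_rot: [0.142, 0.99, 0.008, -0.006]
force: [1.4, 0.7, -1.3]
finger_gap: 0.488
```

jog_arm(commands=[[30,-0.3,3.8,0,0.06],[30,-0.3,3.8,0,0.06],[30,-0.3,3.8,0,0.06],[30,-0.3,3.8,0,0.02],[30,-0.3,3.8,0,0],[30,-0.3,3.8,0,0],[30,-0.3,3.8,0,0],[30,-0.3,3.8,0,0]])

```text
t: 34.65
tcp_pos: [0.5395, 0.3127, 0.1848]
tool_rot: [0.039, 0.999, 0.008, -0.009]
force: [0.8, 0.3, -0.3]
finger_gap: 0.491
```

jog_arm(commands=[[30,-0.3,3.8,0,0],[30,-0.3,3,0,0],[30,-0.2,1.5,0,0],[30,0,0,0,0]])

```text
t: 34.98
tcp_pos: [0.5237, 0.4109, 0.1827]
tool_rot: [0.034, 0.999, 0.01, -0.011]
force: [-0.3, 0.6, -1.7]
finger_gap: 0.488
```

jog_arm(commands=[[30,1.2,-0.4,-1,-0.015],[30,0,0,-3,0],[30,0,0,-2.5,0],[30,0,0,-1.5,0],[30,0,0,-0.5,0],[30,0,0,0,0]])

```text
t: 35.48
tcp_pos: [0.5375, 0.4023, 0.0912]
tool_rot: [0.044, 0.999, 0.008, -0.011]
force: [-0.9, 0.3, -1.7]
finger_gap: 0.492
```

```bash
python3 -c "
from h import *
SC[:]=(.534,.369);globals()['SA']=-.085
import h;h.SA=-.085
look(names=('bolus1','balance_pan'))"
```

```text
{'t': 35.483, 'q': [0.465, 0.756, 1.41, 0.03, 0.986, -1.035], 'tcp_pos': [0.538, 0.402, 0.091], 'tool_rot': [0.044, 0.999, 0.008, -0.011], 'force': [-0.921, 0.32, -1.713], 'ft_torque': [-0.021, 0.028, -0.03], 'finger_gap': 0.492}
T bolus1 [([0.538, 0.402, 0.104], 'scr', [0.001, 0.033, 0.019], 0.5)]
T balance_pan [([0.536, 0.368, 0.078], 'scr', [0.002, -0.001, -0.007], 0.85)]
S bolus1 [([0.538, 0.403, 0.105], 'scr', [0.001, 0.034, 0.02], 0.74), ([0.493, 0.6, 0.003], 'scr', [-0.06, 0.227, -0.082], 0.47)]
S balance_pan [([0.539, 0.369, 0.075], 'scr', [0.005, 0.001, -0.01], 0.61)]
```

Bolus A is over the pan at y about +34 mm. I will shift it 5 mm further out, lower the last 5 mm, and release.

jog_arm(commands=[[30,0,0.5,-0.2,0],[30,0,0,-0.2,0],[30,0,0,-0.2,0],[30,0,0,0,0],[48,0,0,0,0],[52,0,0,0,0],[60,0,0,0,0],[60,0,0,0,0]])

```text
t: 36.45
tcp_pos: [0.5407, 0.4124, 0.0929]
tool_rot: [0.042, 0.999, 0.012, -0.004]
force: [0.3, -0.4, 0.3]
finger_gap: 0.602
```

jog_arm(commands=[[60,0,0,0.5,0],[60,0,0,1.5,0],[60,0,0,2.5,0],[60,0,0,2.5,0],[60,0,0,2,0],[68,0,-1.5,0,0],[68,0.4,-3,0,-0.05],[68,0.7,-3.8,0,-0.06]])

```text
t: 37.12
tcp_pos: [0.55, 0.3327, 0.1885]
tool_rot: [0.094, 0.995, 0.015, -0.002]
force: [0.5, -0.2, 0.6]
finger_gap: 0.679
```

jog_arm(commands=[[68,0.8,-3.8,0,-0.06],[68,0.8,-3.8,0,-0.06],[68,0.8,-3.8,0,-0.04],[68,0.8,-3.8,0,0],[68,0.8,-3.8,0,0],[68,0.8,-3.5,0,0],[68,0.8,-2.5,0,0],[68,0.2,-1,0,0]])

```text
t: 37.78
tcp_pos: [0.6038, 0.0504, 0.1863]
tool_rot: [0.179, 0.984, 0.012, -0.002]
force: [0.7, 0.4, -0.4]
finger_gap: 0.675
```

```bash
python3 -c "
from h import *
t,s=look(names=('bolus1',))
import h;SC[:]=(.534,.369);h.SA=-.085
for x in (t,s): print([(scr(d['centre'])) for d in models.pinpoint(x,'bolus1')[:5]])
print(rects(t,.119,(400,750,-150,150),(18,80,90),(38,255,255)))
print(rects(t,.114,(400,750,250,500),(18,80,90),(38,255,255)))"
```

```text
{'t': 37.783, 'q': [-0.113, 0.554, 1.529, 0.028, 1.061, -1.337], 'tcp_pos': [0.604, 0.05, 0.186], 'tool_rot': [0.179, 0.984, 0.012, -0.002], 'force': [0.732, 0.413, -0.367], 'ft_torque': [-0.017, -0.026, -0.017], 'finger_gap': 0.675}
T bolus1 [([0.603, 0.046, 0.101], 'scr', [0.065, 0.052, 0.016], 0.42)]
S bolus1 [([0.607, 0.044, 0.101], 'scr', [0.069, 0.05, 0.016], 0.6)]
[[-0.17, -0.868, -0.071], [0.001, 0.045, 0.013], [0.219, -0.733, -0.069], [-0.051, -1.003, -0.069], [0.096, -0.316, 0.016]]
[[0.1, -0.318, 0.016], [0.125, -0.753, -0.015], [0.002, 0.047, 0.011], [-0.051, -1.005, -0.064], [-0.169, -0.866, -0.069]]
[(0.5783, 0.0503, 41, 30, np.float64(1.57))]
[(0.5413, 0.4065, 87, 47, np.float64(-0.098)), (0.6767, 0.2669, 37, 37, np.float64(1.1))]
```

jog_arm(commands=[[68,0.1,-0.6,0,0.01],[68,0,0,-2,0],[68,0,0,-2.5,0],[68,0,0,-2,0],[68,0,0,-0.8,0],[68,0,0,0,0]])

```text
t: 38.58
tcp_pos: [0.6048, 0.0578, 0.115]
tool_rot: [0.162, 0.987, 0.012, 0.002]
force: [-0.5, -4.7, 7.7]
finger_gap: 0.682
```

Something is touching: the gripper came down about 14 mm off in y. I will raise it, look at where the bolus is, and correct.

jog_arm(commands=[[68,0,0,1,0],[68,0,0,1.5,0],[68,0,0,0,0],[68,0,0,0,0]])

```text
t: 38.92
tcp_pos: [0.6049, 0.0607, 0.1428]
tool_rot: [0.159, 0.987, 0.013, 0.002]
force: [0.2, -0.1, -0.4]
finger_gap: 0.676
```

```bash
python3 -c "
from h import *
t,s=look(names=('bolus1',))
cv2.imwrite('pics/g8.png',np.hstack([cv2.resize(t['image'][150:250,190:290,::-1],(400,400)),cv2.resize(s['image'][140:240,200:300,::-1],(400,400))]))"
```

```text
{'t': 38.917, 'q': [-0.096, 0.611, 1.565, 0.03, 0.961, -1.364], 'tcp_pos': [0.605, 0.061, 0.143], 'tool_rot': [0.159, 0.987, 0.013, 0.002], 'force': [0.175, -0.122, -0.381], 'ft_torque': [-0.043, 0.081, -0.001], 'finger_gap': 0.676}
T bolus1 [([0.605, 0.046, 0.101], 'scr', [0.067, 0.053, 0.016], 0.52)]
S bolus1 []
```

View pics/g8.png

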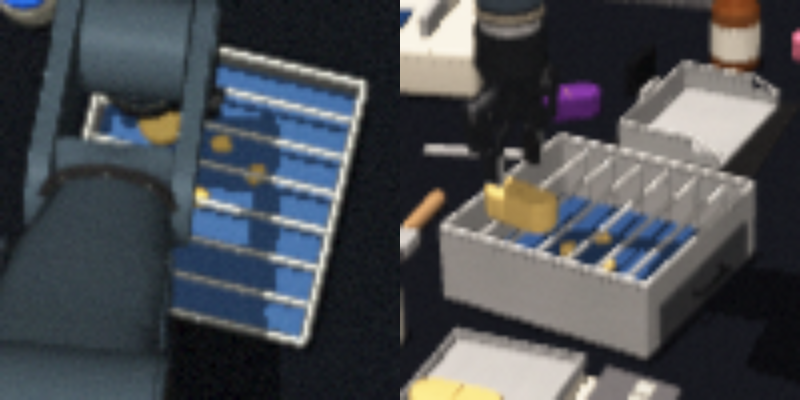

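The crops show bolus B undisturbed at about (520,205) in the right crop. I will shift 16 mm in -y.

jog_arm(commands=[[68,0,-1.0,0,-0.03],[68,0,-0.6,0,0],[68,0,0,0,0],[68,0,0,-0.6,0]])

```text
t: 39.45
tcp_pos: [0.6043, 0.0422, 0.135]
tool_rot: [0.176, 0.984, 0.012, 0.001]
force: [0.2, -0.8, 0.1]
finger_gap: 0.681
```

jog_arm(commands=[[68,0.1,0.2,-1,0],[68,0,0,-1,0],[68,0,0,-0.6,0],[68,0,0,0,0]])

```text
t: 39.78
tcp_pos: [0.6039, 0.0439, 0.104]
tool_rot: [0.177, 0.984, 0.012, -0.001]
force: [-0.4, -0.7, -0.1]
finger_gap: 0.679
```

jog_arm(commands=[[68,0.1,0,-0.7,0],[68,0,0,-0.6,0],[68,0,0,0,0],[40,0,0,0,0],[30,0,0,0,0],[30,0,0,0,0],[30,0,0,0,0]])

```text
t: 40.37
tcp_pos: [0.6043, 0.0446, 0.0882]
tool_rot: [0.176, 0.984, 0.012, -0.002]
force: [-0.1, 0.3, -0.9]
finger_gap: 0.484
```

jog_arm(commands=[[30,0,0,0.5,0],[30,0,0,1.5,0],[30,0,0,2.5,0],[30,0,0,2.5,0],[30,0,0,1.5,0],[30,-0.3,1,0.5,0],[30,-0.5,2,0,0.05],[30,-0.8,3.2,0,0.06]])

```text
t: 41.03
tcp_pos: [0.5886, 0.1036, 0.1837]
tool_rot: [0.124, 0.992, 0.011, -0.002]
force: [0.2, 0.2, -1.5]
finger_gap: 0.484
```

jog_arm(commands=[[30,-0.8,3.5,0,0.06],[30,-0.8,3.5,0,0.06],[30,-0.8,3.5,0,0.04],[30,-0.8,3.5,0,0],[30,-0.8,3.2,0,0],[30,-0.6,2.5,0,0],[30,-0.3,1.5,0,0],[30,0,0,0,0]])

```text
t: 41.7
tcp_pos: [0.5273, 0.3341, 0.1823]
tool_rot: [0.038, 0.999, 0.013, -0.005]
force: [-0.1, 0.3, -1.7]
finger_gap: 0.483
```

jog_arm(commands=[[30,0.5,0.1,-1,0],[30,0,0,-2.5,0],[30,0,0,-2,0],[30,0,0,-1,0],[30,0,0,0,0],[30,0,0,0,0]])

```text
t: 42.2
tcp_pos: [0.5315, 0.3344, 0.1122]
tool_rot: [0.038, 0.999, 0.012, -0.006]
force: [-0.0, 0.5, -1.3]
finger_gap: 0.49
```

```bash
python3 -c "
from h import *
import h;SC[:]=(.534,.369);h.SA=-.085
look(names=('bolus1',))"
```

```text
{'t': 42.2, 'q': [0.371, 0.677, 1.527, 0.034, 0.939, -1.145], 'tcp_pos': [0.531, 0.334, 0.112], 'tool_rot': [0.038, 0.999, 0.012, -0.006], 'force': [-0.019, 0.496, -1.25], 'ft_torque': [0.013, 0.009, -0.053], 'finger_gap': 0.49}
T bolus1 [([0.528, 0.331, 0.127], 'scr', [-0.003, -0.038, 0.042], 0.47), ([0.541, 0.413, 0.102], 'scr', [0.004, 0.045, 0.016], 0.45)]
S bolus1 [([0.542, 0.415, 0.1], 'scr', [0.004, 0.046, 0.015], 0.57), ([0.532, 0.334, 0.124], 'scr', [0.001, -0.036, 0.039], 0.55)]
```

jog_arm(commands=[[30,0.1,0.3,-0.8,0],[30,0,0,-0.8,0],[30,0,0,-0.5,0],[30,0,0,-0.3,0],[30,0,0,0,0]])

```text
t: 42.82
tcp_pos: [0.5356, 0.3392, 0.0909]
tool_rot: [0.037, 0.999, 0.014, -0.001]
force: [-0.4, 0.3, -1.9]
finger_gap: 0.488
```

jog_arm(commands=[[30,0,-0.1,-0.3,0],[30,0,0,-0.3,0],[30,0,0,-0.2,0],[30,0,0,0,0]])

```text
t: 43.15
tcp_pos: [0.536, 0.3384, 0.0834]
tool_rot: [0.037, 0.999, 0.015, -0.001]
force: [-0.3, 1.0, -0.8]
finger_gap: 0.484
```

jog_arm(commands=[[48,0,0,0,0],[51,0,0,0,0],[54,0,0,0,0],[60,0,0,0,0],[60,0,0,0,0],[60,0,0,0.5,0],[60,0,0,1.5,0],[60,0,0,3,0]])

```text
t: 43.82
tcp_pos: [0.5325, 0.3368, 0.1293]
tool_rot: [0.038, 0.999, 0.012, -0.006]
force: [0.4, -0.8, 0.0]
finger_gap: 0.597
```

jog_arm(commands=[[60,0,0,3,0],[60,0,0,3,0],[60,-1,-3,0,0],[60,-1,-3.5,0,0],[60,-1,-3.5,0,0],[60,-1,-3,0,0],[60,0,-1,0,0],[60,0,0,0,0]])

```text
t: 44.48
tcp_pos: [0.4961, 0.1961, 0.2034]
tool_rot: [0.035, 0.999, 0.016, 0.005]
force: [0.9, 0.3, -0.2]
finger_gap: 0.602
```

```bash
python3 -c "
from h import *
import h
t,s=look(names=('tray','mat'))
for nm,x in (('T',t),('S',s)):
    print(nm,[np.round(d['centre'],3).tolist() for k in('tray','mat') for d in models.pinpoint(x,k)[:2]])
SC[:]=(.534,.369);h.SA=-.085
for x in (t,s): print([(scr(d['centre'])) for d in models.pinpoint(x,'bolus1')[:6] if abs(d['centre'][1]-.37)<.12])
print(rects(t,.114,(400,640,250,500),(18,80,90),(38,255,255)))
a=t['image'][140:260,90:390,::-1];b=s['image'][140:290,150:350,::-1]
cv2.imwrite('pics/g9.png',np.vstack([cv2.resize(a,(600,240)),cv2.resize(b,(480,360))[:, :480].repeat(1,1) if 0 else cv2.copyMakeBorder(cv2.resize(b,(480,360)),0,0,0,120,0)]))"
```

```text
{'t': 44.483, 'q': [0.15, 0.434, 1.708, 0.036, 0.984, -1.371], 'tcp_pos': [0.496, 0.196, 0.203], 'tool_rot': [0.035, 0.999, 0.016, 0.005], 'force': [0.917, 0.273, -0.217], 'ft_torque': [0.006, 0.016, 0.03], 'finger_gap': 0.602}
T tray []
T mat []
S tray []
S mat []
T [[0.506, -0.379, 0.0]]
S [[0.51, -0.379, -0.0]]
[[0.003, 0.044, 0.02], [0.006, -0.029, 0.012]]
[[0.006, -0.032, 0.012], [0.002, 0.042, 0.013]]
[(0.5442, 0.346, 81, 34, np.float64(-0.525)), (0.5413, 0.4067, 87, 48, np.float64(-0.098))]
```

View pics/g9.png

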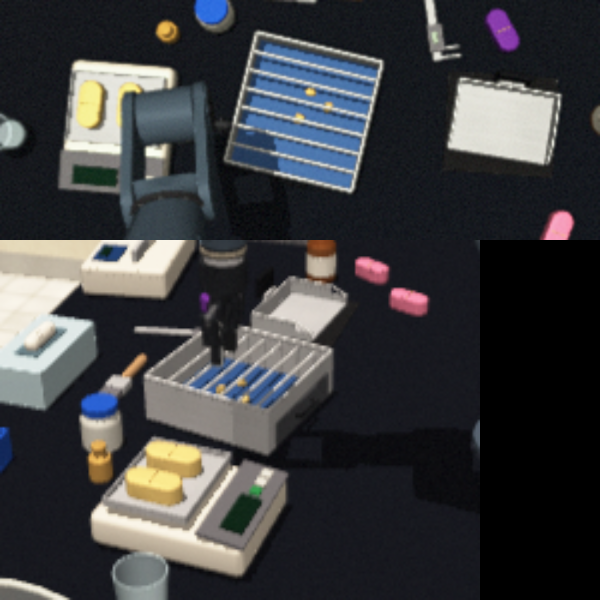

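The picture shows both boluses flat inside the pan, the three pieces in the fines pan, the tray on its mat and nothing else moved. I am handing in.

```bash
python3 -c "
from h import *
print(workorder.sign_off())"
```

```text
the job is handed in; nothing more can be done
None
```

The job is handed in after about 45 s of the 72 s allowed. The sign-off gives no verdict, so the results below are my own last checks.

**What I did**
- **Grip:** the jog rows cannot lean the tool, so I did not pinch the handle's broad faces as the text says. I pinched the plate across its 70 mm width, so the tray could turn about the pads.
- **Tipping:** I rested the lip on a bar of the screen and raised the handle slowly. The contents began to slide at about 20°. All three pieces fell through, and the boluses stopped half out against the bars, so I drew the tray out from under them.
- **Putting away:** I lowered the tray flat onto its mat, then carried the boluses one at a time to the weighing pan.

**Last checks**
- **Boluses:** both lie flat in the weighing pan, at about (3, 43) and (6, -30) mm from its centre. Their centres are about 17 to 20 mm above its floor, apart from one reading of about 25 mm, still inside the limit.
- **Pieces:** all three are visible in the fines pan.
- **Tray:** it stands upright, 5 to 10 mm from the mat's centre.
- **Robot and bystanders:** the gripper is clear of everything. No bystander looked moved in the final picture, but I did not measure their positions.

**What went wrong or disagreed**
- On my first descent to the second bolus a finger touched it with about 9 N. The bolus had not shifted, so I raised the gripper, corrected 16 mm and picked it up.
- The colour outline of the second bolus in the last top view was partly hidden by the arm, so its angle (-0.5 rad) and size from that measurement are not reliable. The networks and the side picture show it flat and in place.

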